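# Tip a batch of clamp straps into their case

## Task

Pack the steel clamp straps lying on the bench: load every one of them into the level tipping pan and let go (one that gets knocked over its lip into the case may stay there), then tip the pan by its handle to about 55 degrees and hold it there for a second so that they all slide into the case, whose cover you must have slid fully open by then. Bring the pan back down level (never tip it beyond 70 degrees), make sure every strap is in the case, and slide the cover fully shut over them. Leave the wrench, tape and jar alone.

Things in the scene. Friction and masses are not known exactly. Their poses are not given: they have to be found in the camera images.
- strap_a: plain steel clamp strap, 80 x 28 x 16 mm (one 20 mm end of it only 10 mm thick), black slot mark on its broad faces; lies flat on the bench at the start; 0.15 to 0.31 kg; may be absent. Origin at the middle of the 80 x 28 x 16 block, x along its length towards the thin end, y across its width, z its thickness
- strap_b: plain steel clamp strap, 80 x 28 x 16 mm (one 20 mm end of it only 10 mm thick), black slot mark on its broad faces; lies flat on the bench at the start; 0.15 to 0.31 kg; may be absent. Origin at the middle of the 80 x 28 x 16 block, x along its length towards the thin end, y across its width, z its thickness
- strap_c: plain steel clamp strap, 80 x 28 x 16 mm (one 20 mm end of it only 10 mm thick), black slot mark on its broad faces; lies flat on the bench at the start; 0.15 to 0.31 kg; may be absent. Origin at the middle of the 80 x 28 x 16 block, x along its length towards the thin end, y across its width, z its thickness
- strap_d: plain steel clamp strap, 80 x 28 x 16 mm (one 20 mm end of it only 10 mm thick), black slot mark on its broad faces; lies flat on the bench at the start; 0.15 to 0.31 kg; may be absent. Origin at the middle of the 80 x 28 x 16 block, x along its length towards the thin end, y across its width, z its thickness
- strap_e: plain steel clamp strap, 80 x 28 x 16 mm (one 20 mm end of it only 10 mm thick), black slot mark on its broad faces; lies flat on the bench at the start; 0.15 to 0.31 kg; may be absent. Origin at the middle of the 80 x 28 x 16 block, x along its length towards the thin end, y across its width, z its thickness
- pan_in (a point): middle of the floor of the tipping pan, a steel scoop on a blue stand beside the case: inside 150 (x) by 131 mm (y), walls 36 mm high at the sides and rear (-y), open to the case (+y). Floor 125 mm above the bench when level. x across the pan, parallel to its hinge; y along it to the case; z up from the floor; turns with the pan. Hinge axis: 65 mm to +y, 4 mm below
- pan_handle (a point): middle of the pan's handle, a round dark bar 12 mm thick along the pan's x, 100 mm long between two posts, 49 mm above the rear wall; 85 mm above the pan floor and 67.5 mm to -y of point pan_in; 210 mm above the bench when level; from the hinge axis 133 mm to -y and 89 mm up. Lifting it tips the pan to the case
- pan (a joint): tip angle of the pan: 0 level (resting on its stop), grows as the handle is lifted and the pan pours into the case, to 1.4 rad. Stiff hinge (0.9 N m): stays about where it is left
- case_in (a point): middle of the inner floor of the open-topped plywood case, 5 mm above the bench. Inside 165 (x) by 150 mm (y), 105 mm deep, walls 5 mm, rim 110 mm above the bench. x: the direction in which the cover opens (away from the robot); y away from the pan, which stands on the -y side
- cover_grip (a point): grip of the case's flat clear cover: an upright aluminium rib 12 mm thick (along the slide), 80 mm long across it, 26 mm high; this point is 16 mm above the cover, 10 mm below the rib's top, 40 mm nearer the robot than the cover's middle, 132 mm above the bench. x along the slide (opening), z up. Cover 174 x 160 x 6 mm
- cover (a joint): cover's slide: 0 shut (fully over the case), grows as it opens, to 0.16 m (case all open). Friction about 2 N
- wrench: open-end wrench, 160 mm long, lying between the straps; not part of the job. Origin under its middle, x along it
- tape: roll of yellow tape lying flat, 90 mm across, 24 mm high; not part of the job. Origin at the centre of its underside
- jar: closed glass jar, 70 mm across, 80 mm high; not part of the job. Origin at the centre of its underside
Things that resemble listed ones, but are neither listed nor needed, are in the scene too. Leave any blue look-alike of the strap_e alone.

How it is judged:
By the outcome, as a careful person would: the job done as asked, in the order asked, and still so for the second after the job is handed in, with the robot touching nothing.
Of strap_a, strap_b, strap_c, strap_d, strap_e only 3 to 5 are there at a start; the rules pass over those that are not, and their reading is None.
At some moment in a run one of strap_a, strap_b, strap_c, strap_d, strap_e may be knocked a few centimetres aside while the robot is not near it.
Once in a run the grip may slacken for a moment while it holds something.
It also fails if it takes over 208 s, if anything falls off the work surface, if the arm or the gripper's body presses on something with over 40 N, if the wrist force passes 120 N, or if a joint passes its speed limit or range.

## Robot

A 7-joint arm with a two-finger parallel gripper is mounted at the origin on the work surface. World frame = base frame: x ahead of the robot, y to its left, z up, the work surface at z = 0. Lengths are in m, angles in rad, forces in N, time in s.
With the tool pointing down it reaches from about 0.375 to 0.925 m from the base axis. Payload 3.1 kg.
Tool frame: the origin (TCP) lies midway between the tips of the shut fingers; the grasp point (between the pads) lies 19 mm behind it; z points along the fingers, x is the direction in which the jaws open and shut, and the axes are right-handed (so a half turn about z gives the same grasp; the last joint's range is limited). The gripper opens to 85 mm and grips with 20 to 120 N. Pads are 22 mm wide; open, the fingers measure 114 mm over their backs; the gripper's body (76 mm by 85 mm) begins 54 mm behind the grasp point. The pads swing forward as they close: fully open they stand 13 mm farther back than shut.
Start: joints at [-1.323, 0.383, 0.044, 1.598, -0.018, 1.161, -0.05], TCP at [0.22, 0.612, 0.198] pointing down, gripper open.
Joint ranges: [-2.61, 2.61], [-0.41, 2.15], [-1.48, 1.57], [0, 2.5], [-1.57, 4.71], [0.05, 1.97], [-2.85, 2.85]. Speed limits (rad/s): [2.79, 2.79, 3.14, 3.14, 3.14, 3.14, 3.14].

## Interface

Orientations are given as [roll, pitch, yaw] about the fixed x, y, z axes, in that order (R = Rz(yaw) Ry(pitch) Rx(roll)).
In Python, from rig import r gives the robot as it stands.
- The arm moves only by the tool apply_moves, never from a script. Its argument "deltas" is one flat list of numbers, 4 for each row, row after row: the shift along the tool's x, y, z in m, then the turn about the tool's z in degrees. A call has 1 to 12 rows; each row shifts and turns the commanded pose from where the row before left it, along the tool's axes as they then stand; what a row does not reach is not made up. A row lasts 1/12 s, in which the tool goes at most 41.7 mm and 7.16 degrees, less where a joint would pass 70% of its speed; a pose out of reach is approached as far as the arm can. A call with a gripper value outside its range is refused whole. "hand" is the finger opening in m, from 0 to 0.0854, set as the call begins (left out, the last holds). The fingers move at their own pace and stop on an object; the grip force is fixed at half the most. Time passes only in rows, so rows that do not move let the fingers close. It gives the time, the measured TCP pose, the force and the opening at its end, in the units of the state.
- r.get_obs(): the state, without advancing time (a new reading comes with each control period).
- r.camera(name): name is "scene" or "side" or "wrist"; returns a dict with "image" (480x640x3 uint8, red, green, blue), "z_map" (480x640 float32, m along the optical axis (not along the pixel's ray), 0 where there is no reading), "intrinsics" (3x3 intrinsics, pixels), "position" and "orientation" of the camera in the world. Camera axes: x right, y up, looking along -z (the intrinsics and any distortion apply to the point x, -y, -z); pixel columns grow to the right and rows downward; lengths in m; the calibration is good to about 2 mm. The wrist camera is an equidistant fisheye: a pixel r from the principal point sees the ray r / f radians off the axis. A picture is of the moment at which its call begins.
- r.job_done(): hands the job in, once; it reports no verdict.
The state is a dict: "clock": time; "joints": joint angles; "qd": joint speeds; "effort": joint torques, N m; "ee_pos": TCP position; "tool_rot": TCP orientation; "force": force on the tool from outside, world axes, zero at the start; "wrist_torque": the same for the moment, N m; "width": finger opening in m.
Only numpy, scipy, OpenCV 4.12 (cv2) and the standard library are available. Lean on these libraries where they do the work, as an engineer would, in place of code of your own. Each camera call takes 0.05 s, during which the arm holds its last target.

## Working session

There is one attempt and no reset: what is moved stays moved. The work goes in short steps, Python scripts to look and compute and a tool call to move; the robot and the scene stay as the last step left them, time stands still between calls to the robot, and variables do not carry over. Pictures are saved under pics/ and viewed, and the job is handed in when it is done.

Besides the shell and the picture viewer there is one more tool, called after "Request:" as name(argument=value, ...) on one line, values as JSON. apply_moves: Moves the arm, as the interface text tells. Its arguments: {"type":"object","properties":{"deltas":{"type":"array","items":{"type":"number"}},"hand":{"type":"number"}},"required":["deltas"]}

```bash
ls; mkdir -p pics
python3 - <<'E'
from rig import r
import cv2,numpy as np
o=r.get_obs();print(o)
for n in ["scene","side","wrist"]:
    c=r.camera(n);cv2.imwrite(f"pics/{n}0.png",c["image"][:,:,::-1]);print(n,c["intrinsics"],c["position"],c["orientation"],[k for k in c])
E
```

```text
pics
{'clock': 0.0, 'joints': array([-1.32277517,  0.38382571,  0.04382201,  1.59960644, -0.0178669 ,
        1.1611612 , -0.04987166]), 'qd': array([ 1.88882134e-03, -1.03117346e-03, -6.30190837e-04, -4.78466396e-04,
       -2.04266060e-03, -2.07665084e-06,  1.88937927e-04]), 'effort': array([ 2.17484180e-04, -4.33444834e+01,  1.02485441e+00, -2.49515945e+01,
        1.05978618e-02,  1.13510815e-02,  6.59133974e-06]), 'ee_pos': array([0.21999372, 0.61054308, 0.19687803]), 'tool_rot': array([3.14142708e+00, 2.60343413e-03, 1.22510683e+00]), 'force': array([-0.23187269, -0.21554372, -0.19714865]), 'wrist_torque': array([-0.01448073,  0.00160656, -0.01312028]), 'width': 0.08547716932361836}
scene [[624.1919855    0.         321.05801257]
 [  0.         624.1919855  250.09481632]
 [  0.           0.           1.        ]] [ 1.27770197 -0.15449278  1.38719065] [ 0.56227453 -0.01000632  1.45283455] ['image', 'z_map', 'intrinsics', 'position', 'orientation']
side [[433.53574666   0.         319.50346365]
 [  0.         433.53574666 233.81654371]
 [  0.           0.           1.        ]] [ 0.32555338 -0.77130086  0.66244887] [ 0.9599413  -0.01407276 -0.21019879] ['image', 'z_map', 'intrinsics', 'position', 'orientation']
wrist [[371.64829954   0.         320.70236998]
 [  0.         371.64829954 245.12693377]
 [  0.           0.           1.        ]] [0.15894425 0.63332253 0.37235438] [-0.26349608  0.00234468  1.22491507] ['image', 'z_map', 'intrinsics', 'position', 'orientation']
```

View pics/scene0.png

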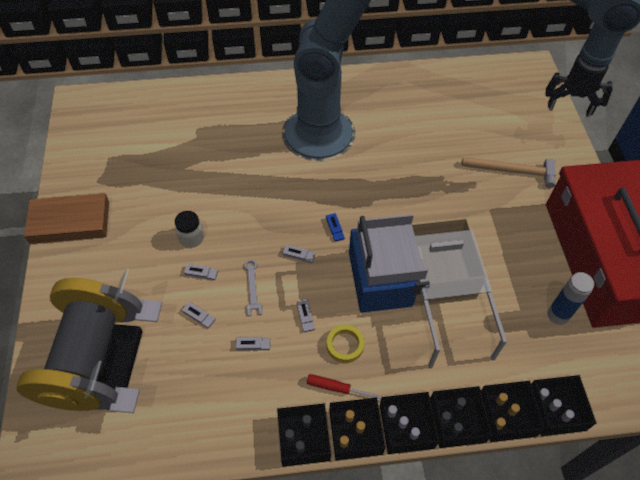

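View pics/side0.png

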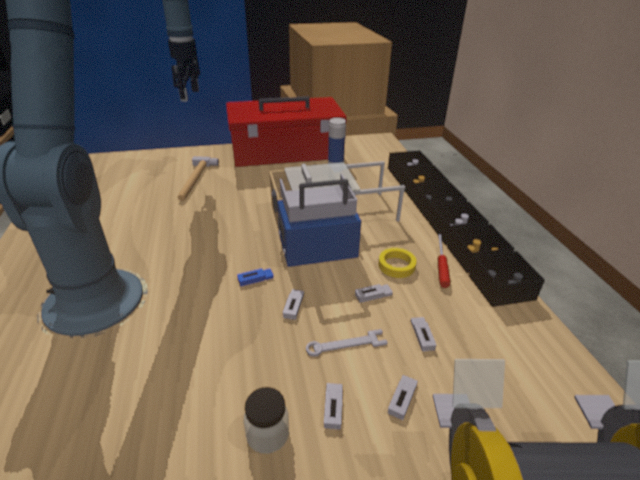

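View pics/wrist0.png

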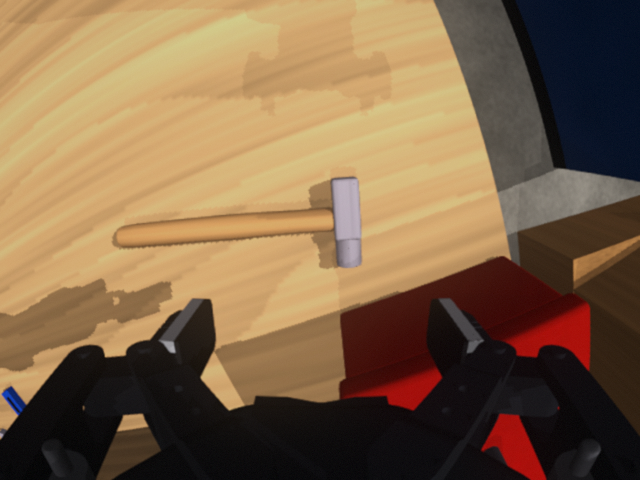

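```bash
cat > h.py <<'E'
from rig import r
import cv2,numpy as np
from scipy.spatial.transform import Rotation as R
def rot(o): return R.from_euler('xyz',o).as_matrix()
def cloud(c):
    K=c["intrinsics"];z=c["z_map"];v,u=np.mgrid[0:480,0:640]
    p=np.stack([(u-K[0,2])/K[0,0]*z,-(v-K[1,2])/K[1,1]*z,-z],-1)
    return p@rot(c["orientation"]).T+np.array(c["position"])
def proj(c,P):
    K=c["intrinsics"];q=(np.atleast_2d(P)-c["position"])@rot(c["orientation"])
    return np.stack([K[0,2]+K[0,0]*q[:,0]/-q[:,2],K[1,2]-K[1,1]*q[:,1]/-q[:,2]],-1)
def crop(c,u0,v0,u1,v1,name,s=4):
    im=c["image"][v0:v1,u0:u1,::-1];im=cv2.resize(im,None,fx=s,fy=s,interpolation=cv2.INTER_CUBIC);cv2.imwrite("pics/"+name,im)
def st():
    o=r.get_obs();print("t",round(o["clock"],2),"tcp",o["ee_pos"].round(4),"rot",o["tool_rot"].round(4),"F",o["force"].round(1),"w",round(float(o["width"]),4),"j",o["joints"].round(2));return o
def straps(c,zmax=0.03,zmin=0.006):
    p=cloud(c);x,y,z=p[...,0],p[...,1],p[...,2]
    m=((z>zmin)&(z<zmax)&(x>.3)&(x<1.0)&(y>-.55)&(y<.1)&(c["z_map"]>0)).astype(np.uint8)
    n,l,s,ce=cv2.connectedComponentsWithStats(m)
    out=[]
    for i in range(1,n):
        if s[i,4]<100 or s[i,4]>1500: continue
        k=l==i; P=p[k]
        rr=cv2.minAreaRect((P[:,:2]*1000).astype(np.float32))
        col=c["image"][k].mean(0)
        out.append((ce[i].round(0),P.mean(0).round(3),np.array(rr[0]).round(1),np.array(rr[1]).round(1),round(rr[2],1),np.percentile(P[:,2],95).round(4),col.round(0),s[i,4]))
    return out
E
python3 - <<'E'
from h import *
c=r.camera("scene")
for s in straps(c): print(*s)
np.set_printoptions(suppress=True)
p=cloud(c)
for n,(u,v) in dict(benchnear=(240,300),panfloor=(392,260),handle=(366,240),handle_top=(362,225),handle_bot=(370,262),rib=(447,246),casefloor=(450,280),armA=(430,320),armAend=(434,362),armB=(490,300),stand=(380,302),rimright=(478,260),postA=(362,222),postB=(370,262)).items(): print(n,p[v,u].round(4))
crop(c,330,200,520,370,"fix0.png",4)
crop(c,170,215,360,365,"str0.png",4)
E
```

```text
[335. 227.] [0.352 0.007 0.015] [347.7   8.6] [92.7 34.3] 9.8 0.0216 [ 39.  59. 110.] 304
[193. 242.] [ 0.361 -0.369  0.018] [ 355.9 -369.2] [33.7 70.2] 14.9 0.0292 [90. 83. 75.] 139
[299. 253.] [ 0.424 -0.098  0.015] [421.1 -95.1] [83. 42.] 68.6 0.0221 [103.  99. 105.] 342
[366. 298.] [0.574 0.054 0.018] [538.6  39.6] [174.2  59.4] 22.8 0.0291 [27. 34. 48.] 186
[252. 286.] [ 0.503 -0.223  0.009] [ 504.1 -220.4] [ 37.1 163.3] 88.9 0.013 [127. 122. 127.] 317
[200. 271.] [ 0.45  -0.351  0.015] [ 444.7 -352. ] [87.7 40.5] 71.7 0.0212 [108. 104. 110.] 354
[306. 315.] [ 0.602 -0.099  0.015] [598.8 -96.7] [86.9 33.1] 7.8 0.0213 [106. 102. 107.] 362
[198. 314.] [ 0.571 -0.358  0.015] [ 570.4 -357.1] [83.  31.4] 50.8 0.0217 [111. 107. 113.] 381
[345. 344.] [ 0.69  -0.013  0.022] [688.1 -12.9] [88.7 91.8] 77.4 0.0286 [134. 122.  49.] 692
[130. 358.] [ 0.67  -0.516  0.024] [ 661.1 -523.5] [ 39.2 159.9] 77.8 0.0298 [32. 30. 28.] 474
[252. 344.] [ 0.663 -0.232  0.015] [ 662.3 -231.5] [83. 30.] 84.3 0.0216 [106. 103. 109.] 397
[334. 386.] [ 0.79  -0.053  0.021] [794.1 -30.1] [172.6  31.3] 69.3 0.
[... 218 characters left out ...]
[ 0.846 -0.131  0.017] [ 850.3 -133. ] [97.8 19.5] 86.4 0.0289 [15. 16. 17.] 178
[359. 456.] [ 0.951 -0.019  0.018] [951.4 -19. ] [105.2  11.5] 85.5 0.0288 [30. 27. 24.] 144
[306. 462.] [ 0.95  -0.133  0.018] [ 948.3 -133.7] [108.2   8.2] 89.1 0.0285 [27. 25. 22.] 130
benchnear [ 0.5384 -0.2559  0.0064]
panfloor [0.5381 0.1145 0.1293]
handle [0.5305 0.0474 0.2155]
handle_top [0.4891 0.0447 0.2155]
handle_bot [0.5735 0.0515 0.1901]
rib [0.5213 0.249  0.141 ]
casefloor [0.5982 0.2436 0.1135]
armA [0.6935 0.1758 0.1107]
armAend [0.7656 0.1816 0.0368]
armB [0.6578 0.3254 0.1081]
stand [0.6073 0.0809 0.0544]
rimright [0.5527 0.3224 0.1149]
postA [0.4822 0.0456 0.2174]
postB [0.5735 0.0515 0.1901]
```

View pics/fix0.png

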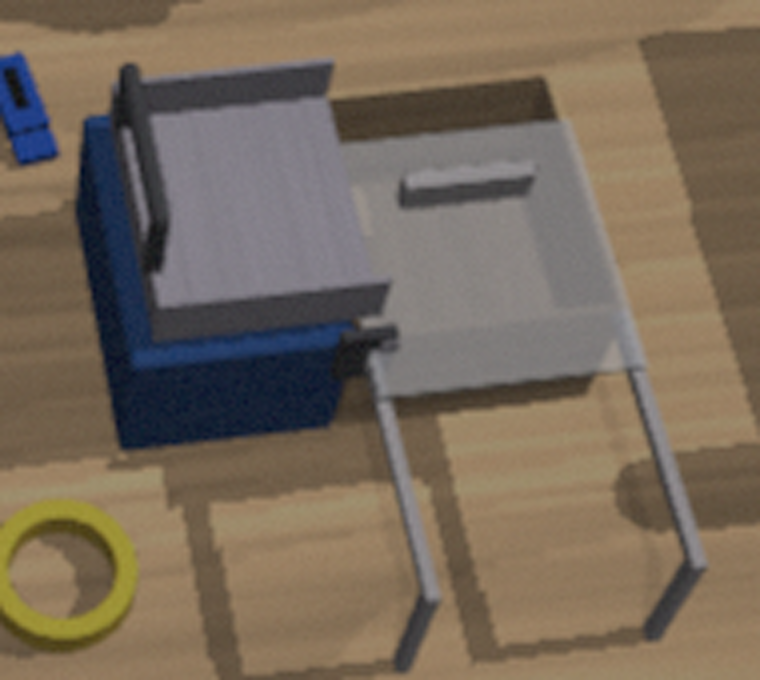

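View pics/str0.png

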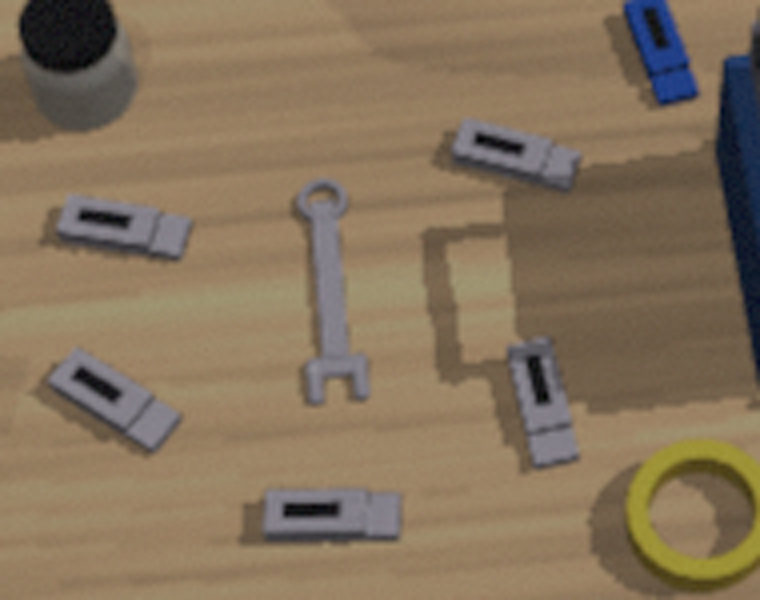

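The bench shows five grey straps at pixels (200,271), (198,315), (253,343), (306,315) and (298,254). The blue look-alike is at (335,227), and the enlarged crop confirms the five are plain steel with slot marks. The pan with its handle is at about (366,240), and the cover rib is at about (447,244). Next I'll measure the fixture.

```bash
cat >> h.py <<'E'
def ray(c,u,v,z):
    K=c["intrinsics"];d=rot(c["orientation"])@np.array([(u-K[0,2])/K[0,0],-(v-K[1,2])/K[1,1],-1]);p=np.array(c["position"])
    return p+d*(z-p[2])/d[2]
E
python3 - <<'E'
from h import *
np.set_printoptions(suppress=True,precision=4)
c=r.camera("scene");p=cloud(c)
# bench plane
x,y,z=p[...,0],p[...,1],p[...,2]
m=(c["z_map"]>0)&(abs(z)<.012)&(x>.35)&(x<.8)&(y>-.5)&(y<0)
A=np.c_[x[m],y[m],np.ones(m.sum())];print("bench",np.linalg.lstsq(A,z[m],rcond=None)[0], np.median(z[m]))
f=lambda a,b,zz:ray(c,330+a/4,200+b/4,zz)
pts=dict(h0=(130,72,.213),h1=(156,228,.213),rib0=(405,180,.142),rib1=(530,166,.142),railA=(383,395,.116),railAe=(433,600,.116),railB=(638,365,.116),railBe=(700,567,.116),panfr=(388,285,.161),panbr=(330,63,.161),panbl=(113,80,.161),panfl=(155,305,.161),casefar0=(340,118,.110))
for k,(a,b,zz) in pts.items(): print(k,f(a,b,zz))
m=(z>.2)&(z<.23)&(x>.4)&(x<.65)&(y>-.05)&(y<.15)
P=p[m];print("handle",P.mean(0),cv2.minAreaRect((P[:,:2]*1000).astype(np.float32)),np.percentile(P[:,2],95))
m=(z>.13)&(z<.16)&(x>.4)&(x<.62)&(y>.19)&(y<.33)
P=p[m];print("rib",P.mean(0),cv2.minAreaRect((P[:,:2]*1000).astype(np.float32)),m.sum(),np.percentile(P[:,2],95))
s=r.camera("side");crop(s,230,120,430,290,"sfix0.png",4)
E
```

```text
bench [-0.0015  0.0006  0.0021] 0.0008988952004125306
h0 [0.4683 0.0492 0.213 ]
h1 [0.574  0.0474 0.213 ]
rib0 [0.5149 0.212  0.142 ]
rib1 [0.5135 0.2884 0.142 ]
railA [0.6418 0.176  0.116 ]
railAe [0.7693 0.1772 0.116 ]
railB [0.6392 0.3272 0.116 ]
railBe [0.7668 0.3283 0.116 ]
panfr [0.5953 0.1818 0.161 ]
panbr [0.4392 0.1791 0.161 ]
panbl [0.4371 0.0472 0.161 ]
panfl [0.5934 0.0477 0.161 ]
casefar0 [0.4461 0.191  0.11  ]
handle [0.5227 0.0492 0.2145] ((518.4673461914062, 49.650794982910156), (115.36493682861328, 13.102377891540527), 0.27170050144195557) 0.21958186653399275
rib [0.5177 0.25   0.1401] ((516.140380859375, 251.40164184570312), (18.7432861328125, 81.66075134277344), 0.694722592830658) 233 0.14617297387464415
```

View pics/sfix0.png

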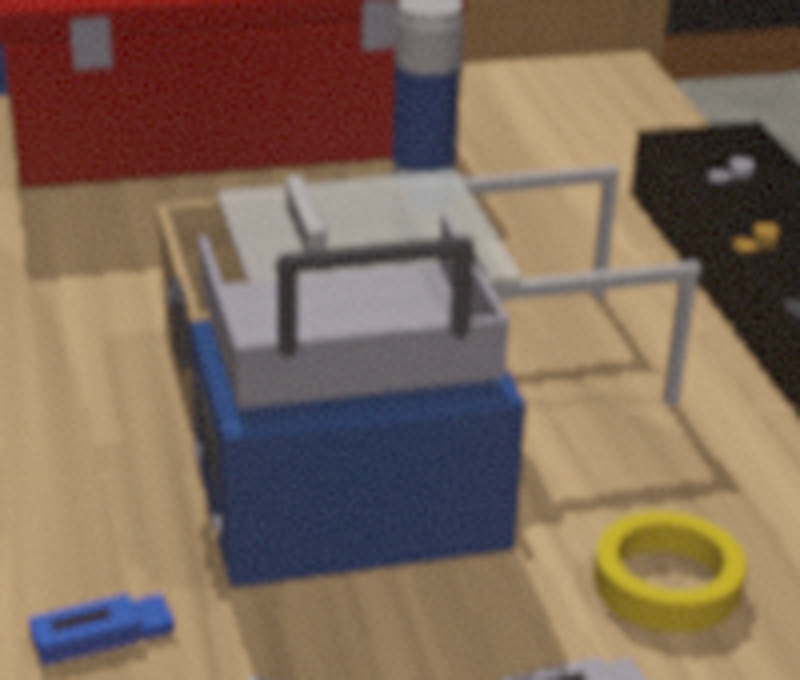

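Request:
apply_moves(deltas=[0,0,-0.03,7,0,0,-0.03,7,0,0,0,7,0,0,0,7,0,0,0,7,0,0,0,7,0,0,0,7,0,0,0,7,0,0,0,7,0,0,0,7], hand=0.06)

```text
clock: 1.13
ee_pos: [0.2202, 0.6114, 0.2582]
tool_rot: [3.141, 0.0, -0.003]
force: [-0.0, 0.2, 0.5]
width: 0.0601
```

Request:
apply_moves(deltas=[0.025,0.03,0,0,0.025,0.03,0,0,0.025,0.03,0,0,0.025,0.03,0,0,0.025,0.03,0,0,0.025,0.03,0,0,0.025,0.03,0,0,0.025,0.03,0,0,0.025,0.03,0,0,0.025,0.03,0,0,0.025,0.03,0,0,0.025,0.03,0,0])

```text
clock: 2.13
ee_pos: [0.5223, 0.251, 0.2585]
tool_rot: [-3.141, -0.0, 0.004]
force: [0.4, 0.6, 0.3]
width: 0.0602
```

Run:
```python
from h import *
st()
c=r.camera("wrist");cv2.imwrite("pics/w1.png",c["image"][:,:,::-1])
```

```text
t 2.13 tcp [0.5223 0.251  0.2585] rot [-3.1409e+00 -3.0000e-04  3.6000e-03] F [0.4 0.6 0.3] w 0.0602 j [-0.95  0.21  0.5   1.72 -0.11  1.23 -0.42]
```

View pics/w1.png

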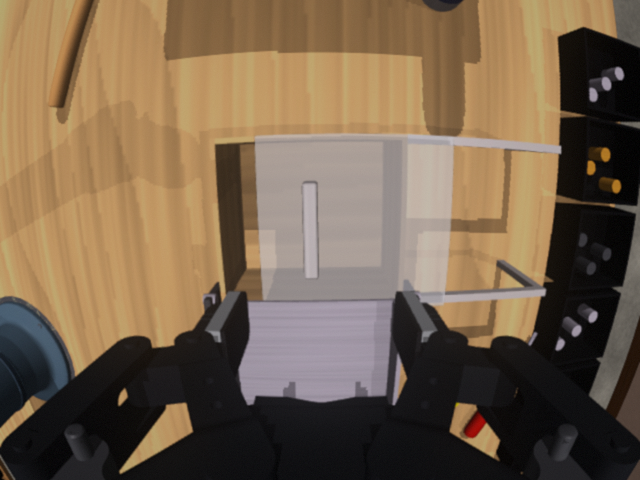

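The wrist view shows the rib at about (303–317, 182–278) and the pan below it.

```bash
cat >> h.py <<'E'
def wray(c,u,v,z):
    K=c["intrinsics"];a=np.array([u-K[0,2],v-K[1,2]]);rr=np.linalg.norm(a);t=rr/K[0,0]
    d=np.array([a[0]/rr*np.sin(t),-a[1]/rr*np.sin(t),-np.cos(t)]);d=rot(c["orientation"])@d;p=np.array(c["position"])
    return p+d*(z-p[2])/d[2]
E
python3 - <<'E'
from h import *
np.set_printoptions(suppress=True,precision=4)
c=r.camera("wrist")
for u,v in [(303,182),(317,182),(304,278),(318,278)]: print(wray(c,u,v,.142))
for u,v in [(246,300),(396,300)]: print("panfront",wray(c,u,v,.125))
for u,v in [(558,150),(544,292)]: print("railend",wray(c,u,v,.116))
E
```

```text
[0.5168 0.2782 0.142 ]
[0.5278 0.278  0.142 ]
[0.5159 0.1982 0.142 ]
[0.5277 0.198  0.142 ]
panfront [0.4612 0.1705 0.125 ]
panfront [0.5991 0.1687 0.125 ]
railend [0.7646 0.3136 0.116 ]
railend [0.768  0.1646 0.116 ]
```

Run:
```python
from h import *
np.set_printoptions(suppress=True,precision=4)
s=r.camera("side")
crop(s,230,100,430,250,"sfix1.png",4)
for a,b,z in [(293,178,.142),(312,228,.142),(285,258,.216),(465,240,.216),(160,205,.110),(228,372,.161),(500,325,.161)]: print(ray(s,230+a/4,120+b/4,z))
c=r.camera("wrist");K=c["intrinsics"]
for u,v in [(310,230),(310,270),(340,350),(300,80)]:
    z=c["z_map"][v,u];a=np.array([u-K[0,2],v-K[1,2]]);rr=np.linalg.norm(a);t=rr/K[0,0]
    d=np.array([a[0]/rr*np.tan(t),-a[1]/rr*np.tan(t),-1])*z
    print(u,v,z,rot(c["orientation"])@d+c["position"],c["position"],c["orientation"])
```

```text
[0.5129 0.2827 0.142 ]
[0.5119 0.2091 0.142 ]
[0.4648 0.0385 0.216 ]
[0.565  0.0406 0.216 ]
[0.4257 0.3224 0.11  ]
[0.4293 0.0177 0.161 ]
[0.5877 0.0382 0.161 ]
310 230 0.29911205 [0.5167 0.2467 0.142 ] [0.525 0.313 0.434] [-0.264  -0.0026 -0.0067]
310 270 0.30811366 [0.5162 0.2127 0.1419] [0.525 0.313 0.434] [-0.264  -0.0026 -0.0067]
340 350 0.34846315 [0.5431 0.1243 0.124 ] [0.525 0.313 0.434] [-0.264  -0.0026 -0.0067]
300 80 0.3996668 [ 0.5028  0.3927 -0.0016] [0.525 0.313 0.434] [-0.264  -0.0026 -0.0067]
```

View pics/sfix1.png

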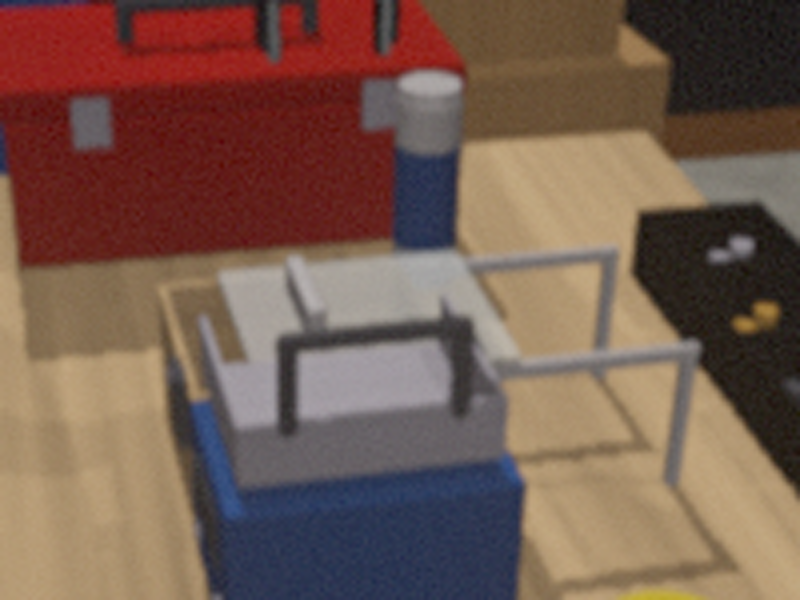

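Run:
```python
from h import *
np.set_printoptions(suppress=True,precision=4)
c=r.camera("wrist");print(c["position"],c["orientation"]);st()
for u,v in [(310,182),(310,230),(310,270),(310,278),(246,300),(396,300)]: print(wray(c,u,v,.142))
```

```text
[0.523  0.3161 0.4338] [-0.2626 -0.0011 -0.0015]
t 2.38 tcp [0.5213 0.2527 0.2582] rot [-3.141   0.0006  0.0025] F [-0.4  0.5 -0. ] w 0.0599 j [-0.96  0.21  0.5   1.72 -0.11  1.23 -0.42]
[0.5149 0.289  0.142 ]
[0.5146 0.2503 0.142 ]
[0.5143 0.2163 0.142 ]
[0.5142 0.2093 0.142 ]
[0.4585 0.1886 0.142 ]
[0.5883 0.1884 0.142 ]
```

Request:
apply_moves(deltas=[-0.005,0,0.03,0,0,0,0.04,0,0,0,0.03,0,0,0,0.02,0,0,0,0.016,0,0,0,0,0])

```text
clock: 2.88
ee_pos: [0.5115, 0.2535, 0.1179]
tool_rot: [3.138, 0.008, 0.008]
force: [0.0, 0.6, 0.4]
width: 0.0594
```

Request:
apply_moves(deltas=[0,0,0,0,0,0,0,0,0,0,0,0,0,0,0,0,0,0,0,0,0,0,0,0,0,0,0,0,0,0,0,0], hand=0.0)

```text
clock: 3.55
ee_pos: [0.5166, 0.2525, 0.1225]
tool_rot: [-3.141, -0.0, 0.003]
force: [0.7, 0.1, -0.2]
width: 0.0001
```

Run:
```python
from h import *
st()
c=r.camera("wrist");cv2.imwrite("pics/w2.png",c["image"][:,:,::-1])
c=r.camera("scene");crop(c,380,180,540,300,"s2.png",5)
c=r.camera("side");crop(c,260,100,420,220,"sd2.png",5)
```

```text
t 3.55 tcp [0.5166 0.2525 0.1225] rot [-3.1414e+00 -2.0000e-04  3.1000e-03] F [ 0.7  0.1 -0.2] w 0.0001 j [-0.92  0.35  0.47  1.87 -0.19  0.97 -0.36]
```

View pics/w2.png

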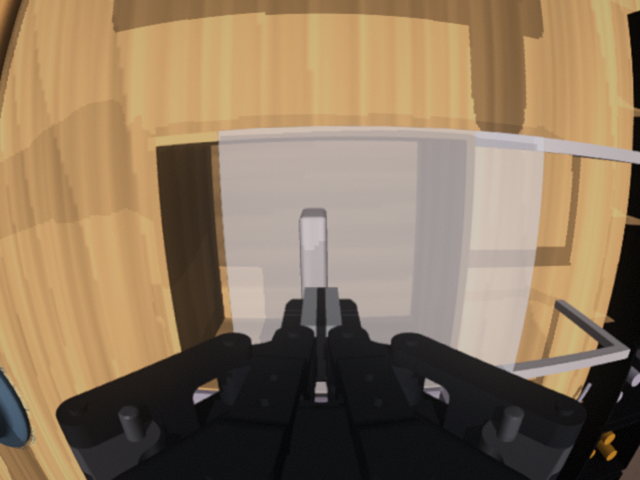

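View pics/s2.png

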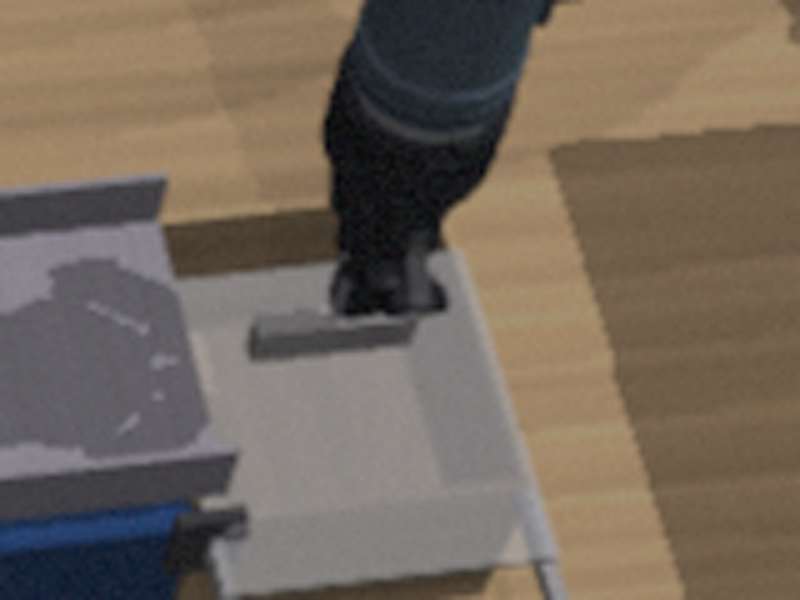

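View pics/sd2.png

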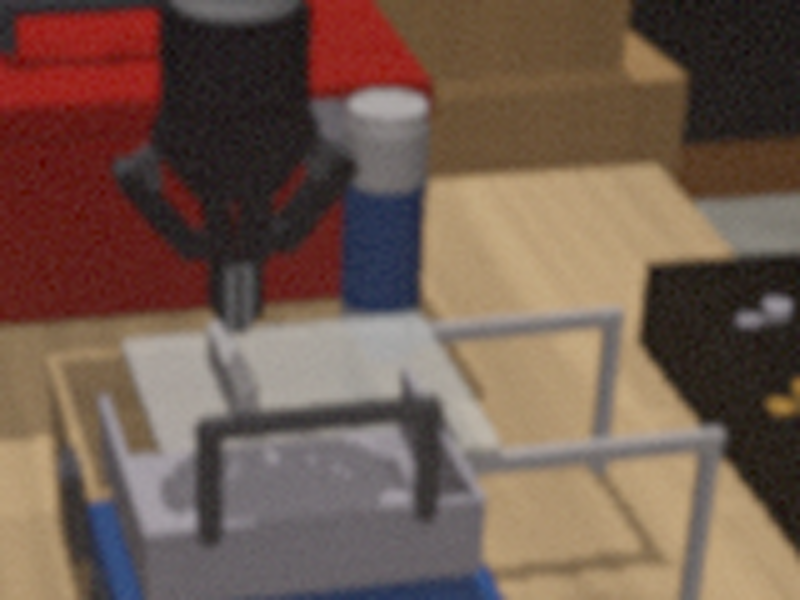

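Run:
```python
from h import *
for n,u0,v0 in [("scene",380,180),("side",260,100)]:
    c=r.camera(n)
    for P in [(.5166,.2525,.1225),(.516,.249,.142),(.516,.249,.116)]: 
        q=proj(c,P)[0];print(n,q,(q-[u0,v0])*5)
    pc=cloud(c)
    for a,b in ([(390,285),(390,305),(330,325)] if n=="scene" else [(238,280),(238,320),(230,350),(240,390)]):
        print(a,b,pc[v0+b//5,u0+a//5])
```

```text
scene [446.60690911 248.38597317] [333.03454553 341.92986587]
scene [446.58736376 243.92319671] [332.93681878 319.61598355]
scene [444.64691251 249.75554446] [323.23456256 348.77772228]
390 285 [0.56166929 0.24600576 0.24118916]
390 305 [0.57295721 0.24299043 0.24277483]
330 325 [0.52140258 0.24556562 0.14622186]
side [306.68181349 175.92440814] [233.40906743 379.6220407 ]
side [306.6822745 169.9524624] [233.41137252 349.76231198]
side [306.71026687 178.70895521] [233.55133434 393.54477607]
238 280 [0.5157737  0.24269532 0.18496787]
238 320 [0.51595817 0.24398205 0.16169328]
230 350 [0.51438636 0.25020973 0.14141052]
240 390 [0.51198965 0.20937166 0.13894758]
```

Run:
```python
from h import *
np.set_printoptions(suppress=True,precision=4)
c=r.camera("side");pc=cloud(c)
for u in (305,308,310):
    for v in range(148,178,2): print(u,v,pc[v,u],c["z_map"][v,u],c["image"][v,u])
crop(c,270,120,350,190,"sd3.png",9)
```

```text
305 148 [0.5105 0.2421 0.2078] 1.1039474 [31 29 30]
305 150 [0.51   0.2392 0.2036] 1.1040187 [40 38 36]
305 152 [0.5095 0.2369 0.1992] 1.1046214 [50 43 42]
305 154 [0.5106 0.2428 0.1909] 1.1142348 [75 71 69]
305 156 [0.5105 0.2423 0.1856] 1.1168952 [75 73 73]
305 158 [0.5103 0.2415 0.1804] 1.1191453 [77 72 76]
305 160 [0.5106 0.2434 0.1738] 1.1244878 [79 76 76]
305 162 [0.5097 0.2385 0.1705] 1.122331 [74 73 74]
305 164 [0.5105 0.2433 0.1625] 1.1308802 [87 84 85]
305 166 [0.51   0.2408 0.158 ] 1.1314327 [130 125 126]
305 168 [0.514  0.2628 0.1411] 1.159428 [166 161 161]
305 170 [0.511  0.2462 0.1437] 1.1440625 [167 161 161]
305 172 [0.5094 0.2377 0.1422] 1.1378866 [140 135 132]
305 174 [0.5084 0.2326 0.1391] 1.1353961 [104 101 100]
305 176 [0.5082 0.2316 0.1337] 1.1376288 [92 86 87]
308 148 [0.5199 0.2505 0.2034] 1.1148859 [43 33 30]
308 150 [0.5181 0.241  0.2022] 1.1077327 [34 27 30]
308 152 [0.5192 0.2469 0.194 ] 1.1172984 [44 38 37]
308 154 [0.5183 0.242  0.1906] 1.1151352 [72 67 68]
308 156 [0.519  0.2458 0.1833] 1.1224607 [74 70 72]
308 158 [0.5186 0.244  0.1785] 1.1237427 [71 68
[... 586 characters left out ...]
 36]
310 152 [0.5235 0.2421 0.1957] 1.1132587 [48 43 38]
310 154 [0.5246 0.2474 0.1877] 1.1222868 [72 72 70]
310 156 [0.5246 0.2476 0.182 ] 1.1257234 [73 72 74]
310 158 [0.5246 0.2476 0.1764] 1.1289375 [75 75 76]
310 160 [0.5242 0.2452 0.1718] 1.1295743 [73 70 70]
310 162 [0.5244 0.2464 0.1655] 1.1341337 [72 70 73]
310 164 [0.5873 0.5682 0.0009] 1.4970819 [110  99  91]
310 166 [0.5391 0.3215 0.1165] 1.2248806 [153 148 140]
310 168 [0.5375 0.3132 0.1145] 1.2191691 [173 167 159]
310 170 [0.5342 0.2965 0.1168] 1.2039021 [171 164 157]
310 172 [0.5315 0.2825 0.1179] 1.191568 [164 159 153]
310 174 [0.5299 0.2743 0.116 ] 1.1858528 [152 147 141]
310 176 [0.5184 0.2154 0.141 ] 1.1223056 [139 132 131]
```

View pics/sd3.png

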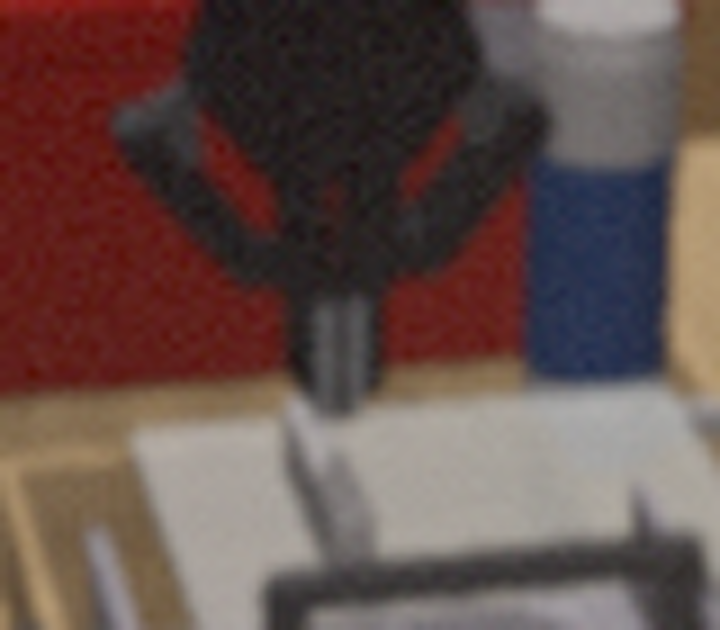

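Run:
```python
from h import *
np.set_printoptions(suppress=True,precision=4)
c=r.camera("wrist");K=c["intrinsics"];print(c["position"],c["orientation"]);st()
for u,v in [(313,215),(313,250),(360,200),(300,60),(320,295),(310,310),(330,310),(430,260),(320,345),(320,360)]:
    z=c["z_map"][v,u];a=np.array([u-K[0,2],v-K[1,2]]);rr=np.linalg.norm(a);t=rr/K[0,0]
    d=np.array([a[0]/rr*np.tan(t),-a[1]/rr*np.tan(t),-1])*z
    print(u,v,z,rot(c["orientation"])@d+c["position"])
```

```text
[0.5167 0.3181 0.2976] [-0.2627 -0.0008  0.0031]
t 3.9 tcp [0.5165 0.2525 0.1222] rot [3.1415 0.0001 0.0033] F [-0.2  0.4  0.4] w -0.0003 j [-0.92  0.35  0.47  1.87 -0.19  0.97 -0.36]
313 215 0.16074732 [0.5136 0.2889 0.1389]
313 250 0.16276342 [0.5136 0.2737 0.1409]
360 200 0.1816864 [0.5363 0.2924 0.1163]
300 60 0.26908433 [ 0.5003  0.3896 -0.0004]
320 295 0.14051288 [0.5167 0.2633 0.1668]
310 310 0.12616788 [0.5133 0.2638 0.1815]
330 310 0.12669334 [0.5202 0.2636 0.181 ]
430 260 0.19015905 [0.5747 0.2613 0.116 ]
320 345 0.11759287 [0.5168 0.2563 0.1924]
320 360 0.11866225 [0.5168 0.2507 0.1928]
```

The fingers shut above the rib. The wrist and side depths both put the tips about 37 mm higher than the reported TCP, so the true tip is at about TCP z + 0.037. I'll reopen, go lower with a force check, and grip again.

Request:
apply_moves(deltas=[0,0,0,0,0,0,0,0,0,0,0,0,0,0,0,0,0,0,0,0,0,0,0,0], hand=0.06)

```text
clock: 4.4
ee_pos: [0.5165, 0.2525, 0.1223]
tool_rot: [3.142, 0.0, 0.003]
force: [-0.3, 0.0, 0.2]
width: 0.0597
```

Request:
apply_moves(deltas=[0,0,0.01,0,0,0,0.01,0,0,0,0.006,0,0,0,0.004,0,0,0,0,0,0,0,0,0])

```text
clock: 4.9
ee_pos: [0.5161, 0.2522, 0.0916]
tool_rot: [3.141, 0.001, 0.003]
force: [0.3, 0.2, 0.1]
width: 0.0602
```

Request:
apply_moves(deltas=[0,0,0,0,0,0,0,0,0,0,0,0,0,0,0,0,0,0,0,0,0,0,0,0,0,0,0,0,0,0,0,0], hand=0.0)

```text
clock: 5.57
ee_pos: [0.5165, 0.2527, 0.0928]
tool_rot: [-3.141, -0.0, 0.004]
force: [-1.3, -0.4, 5.1]
width: 0.0103
```

Request:
apply_moves(deltas=[0.01,0,-0.001,0,0.015,0,0,0,0.015,0,0,0,0.015,0,0,0,0.015,0,0,0,0.015,0,0,0,0.015,0,0,0,0.01,0,0,0,0,0,0,0,0,0,0,0])

```text
clock: 6.4
ee_pos: [0.6278, 0.2548, 0.0929]
tool_rot: [-3.14, -0.003, 0.004]
force: [1.4, 3.3, -1.5]
width: 0.0103
```

Request:
apply_moves(deltas=[0.006,0,0,0,0.004,0,0,0,0.003,0,0,0,0.003,0,0,0,0.003,0,0,0,0,0,0,0,0,0,0,0])

```text
clock: 6.98
ee_pos: [0.6309, 0.2548, 0.0928]
tool_rot: [3.141, 0.031, 0.006]
force: [-27.4, 0.7, 19.5]
width: 0.0108
```

Run:
```python
from h import *
st()
c=r.camera("scene");crop(c,340,190,520,370,"s3.png",4)
```

```text
t 6.98 tcp [0.6309 0.2548 0.0928] rot [3.1413 0.0307 0.0064] F [-27.4   0.7  19.5] w 0.0108 j [-0.76  0.59  0.44  1.59 -0.29  1.05 -0.22]
```

View pics/s3.png

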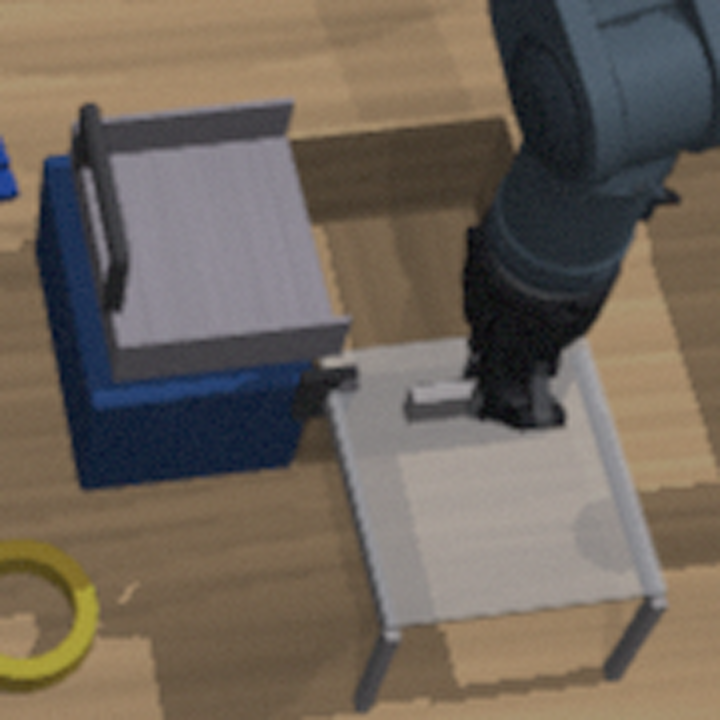

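Request:
apply_moves(deltas=[-0.008,0,0,0,0,0,0,0,0,0,0,0,0,0,0,0,0,0,0,0], hand=0.06)

```text
clock: 7.45
ee_pos: [0.6388, 0.2514, 0.0934]
tool_rot: [3.141, -0.001, 0.001]
force: [1.1, 1.1, 0.3]
width: 0.0603
```

Request:
apply_moves(deltas=[0,0,-0.02,0,0,0,-0.04,0,0,0,-0.04,0,0,0,-0.04,0])

```text
clock: 7.78
ee_pos: [0.6379, 0.2517, 0.2341]
tool_rot: [3.14, 0.0, 0.002]
force: [1.4, -0.2, 0.2]
width: 0.0603
```

Run:
```python
from h import *
st()
for k in range(3):
    for n in ("scene",):
        c=r.camera(n)
        for s in straps(c,.03,.007): 
            if s[6][0]>95 and s[6][1]>90 and abs(s[6][0]-s[6][2])<12: print(*s[:6],s[7])
c=r.camera("scene");crop(c,170,215,360,365,"str1.png",4)
c=r.camera("wrist");cv2.imwrite("pics/w3.png",c["image"][:,:,::-1])
```

```text
t 7.78 tcp [0.6379 0.2517 0.2341] rot [3.1399e+00 4.0000e-04 1.6000e-03] F [ 1.4 -0.2  0.2] w 0.0603 j [-0.8   0.46  0.5   1.48 -0.22  1.26 -0.27]
[298. 253.] [ 0.423 -0.099  0.015] [421.6 -97.3] [82.2 34.1] 65.1 0.0213 325
[253. 288.] [ 0.509 -0.222  0.01 ] [ 504.2 -220.6] [ 36.2 155.1] 89.3 0.0134 256
[201. 271.] [ 0.45  -0.351  0.015] [ 446.  -349.3] [80.4 39.6] 75.3 0.0214 344
[298. 253.] [ 0.424 -0.099  0.015] [423.3 -97.2] [81.6 35.2] 66.2 0.0216 330
[253. 290.] [ 0.515 -0.223  0.01 ] [ 505.4 -220.5] [ 39.8 160.1] 88.0 0.0135 283
[200. 271.] [ 0.45  -0.351  0.015] [ 448.9 -350.6] [81.6 35.7] 76.0 0.0222 339
[299. 253.] [ 0.424 -0.098  0.015] [421.6 -95.8] [82.2 37.1] 64.5 0.0221 333
[252. 274.] [ 0.468 -0.223  0.01 ] [ 469.  -224.1] [28.3 83.5] 89.4 0.0132 134
[200. 271.] [ 0.45  -0.351  0.015] [ 446.3 -349.4] [79.8 40.5] 78.6 0.0211 339
[254. 304.] [ 0.556 -0.222  0.01 ] [ 551.6 -220.4] [37.1 74.6] 86.2 0.0131 162
```

View pics/str1.png

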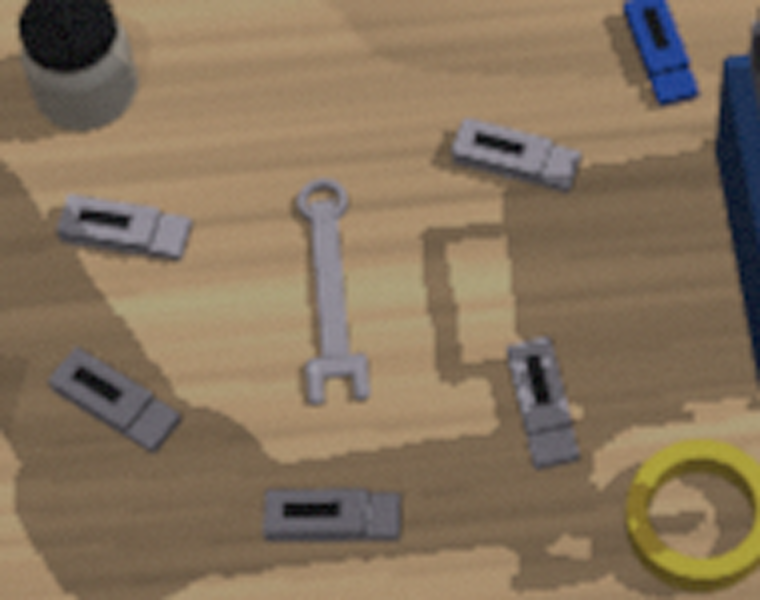

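```bash
cat >> h.py <<'E'
def strapfit(c,ignore=()):
    """straps: centre xy (m), long-axis yaw deg, from mask projected to top plane"""
    p=cloud(c);x,y,z=p[...,0],p[...,1],p[...,2]
    m=((z>.008)&(z<.03)&(x>.3)&(x<.76)&(y>-.47)&(y<.03)&(c["z_map"]>0)).astype(np.uint8)
    n,l,s,ce=cv2.connectedComponentsWithStats(m);out=[]
    for i in range(1,n):
        if not 200<s[i,4]<520: continue
        v,u=np.nonzero(l==i);P=np.array([ray(c,a,b,.016)[:2] for a,b in zip(u,v)])*1000
        rr=cv2.minAreaRect(P.astype(np.float32));w,h=rr[1];a=rr[2]
        if w<h:a+=90
        if not(60<max(w,h)<100 and 20<min(w,h)<48):continue
        q=P.mean(0);cov=np.cov((P-q).T);e,V=np.linalg.eigh(cov);pa=np.degrees(np.arctan2(V[1,1],V[0,1]))
        out.append((ce[i],np.array(rr[0])/1000,np.array(rr[1]),(a+90)%180-90,q/1000,(pa+90)%180-90))
    return out
def go(x,y,z,yaw):
    o=st();p=o["ee_pos"];yw=o["tool_rot"][2];d=((np.degrees(yw)-yaw+180)%360)-180
    if abs(d)>90:d-=np.sign(d)*180
    R2=rot(o["tool_rot"]);Rz=rot([np.pi,0,yw-np.radians(d)])
    print("turn",round(d,1),"then shift (tool)",(Rz.T@(np.array([x,y,z])-p)*1000).round(1),"mm")
E
python3 - <<'E'
from h import *
np.set_printoptions(suppress=True,precision=3)
for k in range(2):
    for s in strapfit(r.camera("scene")): print(*s)
E
```

```text
[335.042 226.567] [0.353 0.006] [87.675 32.198] 7.641201496124268 [0.352 0.006] 9.39962318619942
[298.142 253.133] [ 0.426 -0.096] [84.515 35.685] 66.23912811279297 [ 0.424 -0.099] 65.44352753149877
[200.254 271.281] [ 0.45 -0.35] [81.466 33.99 ] 72.88632202148438 [ 0.45  -0.351] 70.90632256115993
[305.476 314.899] [ 0.603 -0.099] [84.597 28.656] 6.3993024826049805 [ 0.602 -0.099] 6.373324280255133
[198.087 314.318] [ 0.572 -0.357] [84.204 31.659] 51.32890701293945 [ 0.571 -0.358] 49.851114911831786
[252.082 343.574] [ 0.663 -0.23 ] [80.456 33.279] 83.48609924316406 [ 0.663 -0.232] 82.49606902685326
[335.051 226.281] [0.353 0.007] [86.467 30.458] 10.680680274963379 [0.351 0.007] 9.129261736686715
[298.061 252.965] [ 0.424 -0.097] [81.884 36.333] 69.62964630126953 [ 0.423 -0.099] 65.41367356510185
[200.117 271.135] [ 0.451 -0.35 ] [81.36  32.518] 72.78118133544922 [ 0.45  -0.352] 71.83144980511409
[305.46  314.595] [ 0.604 -0.098] [85.533 29.326] 6.953224182128906 [ 0.601 -0.099] 6.683102788529396
[198.212 314.322] [ 0.573 -0.357] [85.375 34.427] 44.78529357910156 [ 0.571 -0.358] 49.238321949701316
[252.367 343.572] [ 0.664 -0.229] [82.628 30.686] 83.49905395507812 [ 0.663 -0.232] 83.11530880219965
```

Run:
```python
from h import *
go(.424,-.098,.10,-24)
```

```text
t 8.13 tcp [0.6365 0.2524 0.2311] rot [3.1399e+00 3.2000e-03 2.8000e-03] F [-0.1 -0.6 -0.1] w 0.0598 j [-0.8   0.46  0.49  1.48 -0.22  1.26 -0.27]
turn 24.2 then shift (tool) [-51.6 406.5 131.1] mm
```

Request:
apply_moves(deltas=[0,0,0,6,0,0,0,6,0,0,0,6,0,0,0,6,-0.006,0.04,0,0,-0.006,0.04,0,0,-0.006,0.04,0,0,-0.006,0.04,0,0,-0.006,0.04,0,0,-0.006,0.04,0,0,-0.005,0.04,0,0,-0.005,0.04,0.01,0])

```text
clock: 9.13
ee_pos: [0.4654, -0.0227, 0.2231]
tool_rot: [-3.141, -0.001, -0.415]
force: [1.1, -1.1, 0.7]
width: 0.0601
```

Request:
apply_moves(deltas=[-0.005,0.04,0.02,0,0,0.04,0.03,0,0,0.006,0.04,0,0,0,0.03,0,0,0,0,0])

```text
clock: 9.55
ee_pos: [0.4233, -0.0899, 0.1036]
tool_rot: [3.133, 0.013, -0.419]
force: [-1.5, 0.4, -1.2]
width: 0.0601
```

Run:
```python
from h import *
np.set_printoptions(suppress=True,precision=3)
go(.424,-.098,-.034,-24)
c=r.camera("wrist");cv2.imwrite("pics/w4.png",c["image"][:,:,::-1])
for s in strapfit(r.camera("scene")): print(*s)
```

```text
t 9.55 tcp [ 0.423 -0.09   0.104] rot [ 3.133  0.013 -0.419] F [-1.5  0.4 -1.2] w 0.0601 j [-0.67  0.12  0.83  2.21 -0.11  0.88 -0.19]
turn 0.0 then shift (tool) [  4.    7.1 137.6] mm
[334.903 226.248] [0.352 0.007] [84.631 30.161] 9.62253475189209 [0.351 0.006] 8.35431318011473
[297.814 252.974] [ 0.425 -0.098] [81.893 34.321] 67.15536499023438 [ 0.423 -0.1  ] 65.43375877737205
[200.225 271.349] [ 0.451 -0.349] [84.19  34.663] 70.86397552490234 [ 0.45  -0.351] 71.28544906895866
[305.439 314.703] [ 0.602 -0.099] [86.592 30.952] 3.519501209259033 [ 0.602 -0.099] 5.121127197714657
[197.941 314.227] [ 0.572 -0.358] [83.794 31.964] 47.650177001953125 [ 0.571 -0.359] 48.81372750255298
[252.241 343.517] [ 0.664 -0.23 ] [80.355 30.696] 83.486083984375 [ 0.663 -0.232] 83.17353638942208
```

View pics/w4.png

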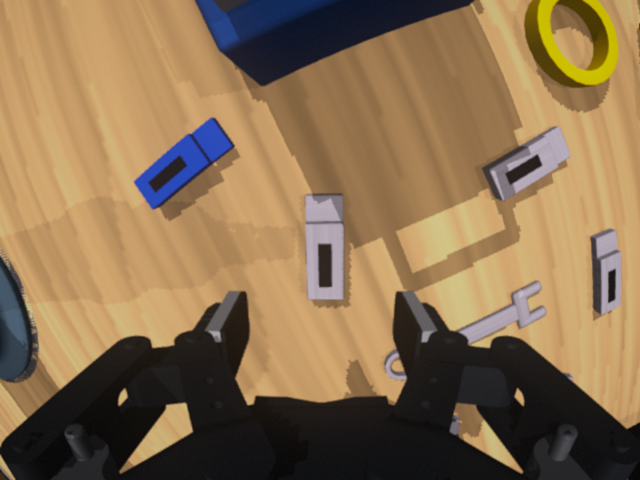

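Request:
apply_moves(deltas=[0.003,0.004,0.03,0,0,0.003,0.04,0,0,0,0.03,0,0,0,0.02,0,0,0,0.012,0,0,0,0,0,0,0,0,0])

```text
clock: 10.23
ee_pos: [0.4331, -0.0962, -0.0212]
tool_rot: [-3.14, -0.002, -0.414]
force: [0.5, -0.4, 0.0]
width: 0.0598
```

Request:
apply_moves(deltas=[0,0,0,0,0,0,0,0,0,0,0,0,0,0,0,0,0,0,0,0,0,0,0,0,0,0,0,0], hand=0.0)

```text
clock: 10.82
ee_pos: [0.4322, -0.0963, -0.0206]
tool_rot: [-3.139, -0.001, -0.415]
force: [-2.1, 2.1, 9.4]
width: 0.0251
```

Run:
```python
from h import *
go(.424,-.098,-.034,-24)
c=r.camera("side");crop(c,230,220,390,340,"sd5.png",5)
c=r.camera("wrist");cv2.imwrite("pics/w5.png",c["image"][:,:,::-1])
```

```text
t 10.82 tcp [ 0.4322 -0.0963 -0.0206] rot [-3.139e+00 -9.000e-04 -4.155e-01] F [-2.1  2.1  9.4] w 0.0251 j [-0.47  0.42  0.67  2.25 -0.47  0.6   0.14]
turn 0.2 then shift (tool) [-6.8  4.9 13.4] mm
```

View pics/sd5.png

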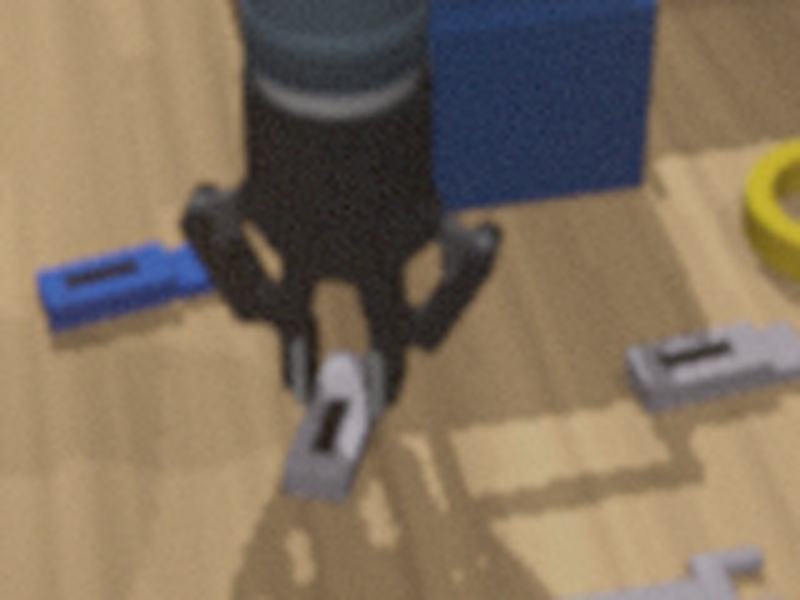

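View pics/w5.png

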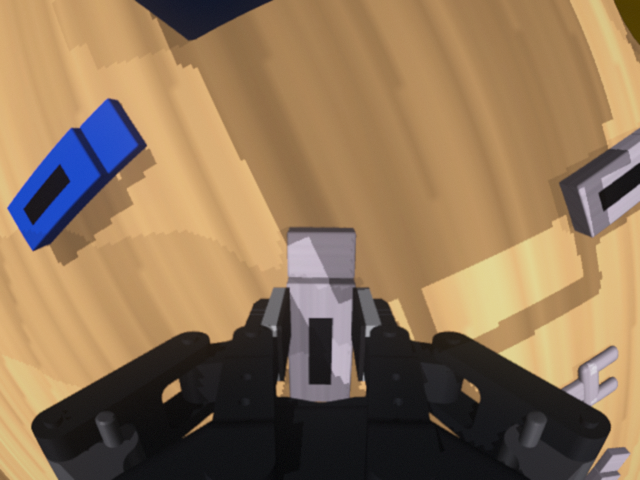

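Request:
apply_moves(deltas=[0,0,-0.01,0,0,0,-0.02,0,0,0,-0.03,0,0,0,-0.03,0,0,0,0,0])

```text
clock: 11.33
ee_pos: [0.4361, -0.0978, 0.0729]
tool_rot: [-3.136, -0.01, -0.417]
force: [1.0, -0.0, -1.2]
width: 0.0252
```

Run:
```python
from h import *
st()
c=r.camera("side");crop(c,230,180,390,340,"sd6.png",4)
c=r.camera("wrist");cv2.imwrite("pics/w6.png",c["image"][:,:,::-1])
```

```text
t 11.33 tcp [ 0.4361 -0.0978  0.0729] rot [-3.1358 -0.01   -0.4165] F [ 1.  -0.  -1.2] w 0.0252 j [-0.64  0.21  0.85  2.22 -0.23  0.79 -0.06]
```

View pics/sd6.png

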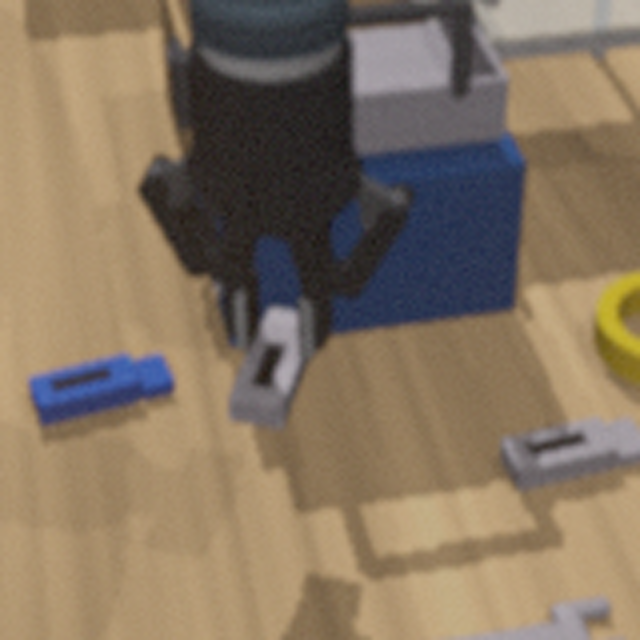

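View pics/w6.png

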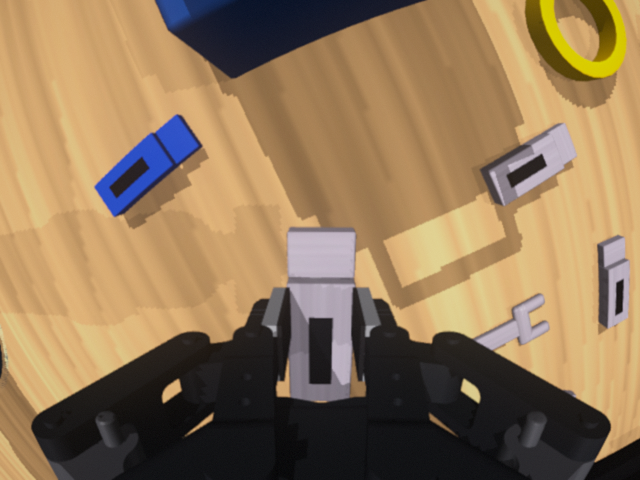

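Request:
apply_moves(deltas=[0,0,-0.04,-6,0,0,-0.04,-6,0,0,-0.04,-6,0,0,-0.04,-6,0.01,-0.01,-0.017,0,0.01,-0.03,0,0,0.01,-0.035,0,0,0.01,-0.035,0,0,0.003,-0.035,0,0,0,-0.035,0,0,0,-0.036,0,0,0,0,0,0])

```text
clock: 12.43
ee_pos: [0.4709, 0.129, 0.2426]
tool_rot: [-3.14, 0.003, 0.016]
force: [0.0, 0.6, -2.3]
width: 0.0253
```

Request:
apply_moves(deltas=[0,0,0,0,0,0,0,0,0,0,0,0])

```text
clock: 12.68
ee_pos: [0.4728, 0.1173, 0.2437]
tool_rot: [3.14, 0.002, 0.001]
force: [-0.6, -0.7, -1.7]
width: 0.0251
```

Run:
```python
from h import *
go(.479,.118,.108,0)
c=r.camera("wrist");cv2.imwrite("pics/w7.png",c["image"][:,:,::-1])
```

```text
t 12.68 tcp [0.4728 0.1173 0.2437] rot [3.1401e+00 1.9000e-03 6.0000e-04] F [-0.6 -0.7 -1.7] w 0.0251 j [-0.95  0.01  0.63  1.95 -0.01  1.19 -0.31]
turn 0.0 then shift (tool) [  6.2  -0.7 135.7] mm
```

View pics/w7.png

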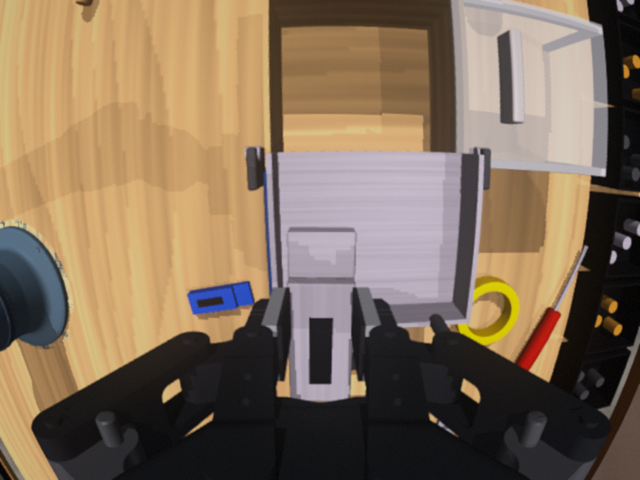

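Request:
apply_moves(deltas=[0.006,0,0.03,0,0,0,0.04,0,0,0,0.03,0,0,0,0.02,0,0,0,0.01,0,0,0,0,0,0,0,0,0,0,0,0,0])

```text
clock: 13.4
ee_pos: [0.4812, 0.1193, 0.1165]
tool_rot: [-3.14, -0.003, 0.002]
force: [0.4, 0.6, -2.3]
width: 0.0254
```

Request:
apply_moves(deltas=[0,0,0.005,0,0,0,0.005,0,0,0,0,0,0,0,0,0])

```text
clock: 13.73
ee_pos: [0.4792, 0.1194, 0.1048]
tool_rot: [-3.141, 0.0, 0.004]
force: [0.6, -0.3, -2.0]
width: 0.0248
```

Request:
apply_moves(deltas=[0,0,0,0,0,0,0,0,0,0,0,0,0,0,0,0], hand=0.042)

```text
clock: 14.07
ee_pos: [0.4798, 0.1194, 0.1051]
tool_rot: [-3.141, -0.001, 0.003]
force: [0.1, 1.1, -0.0]
width: 0.0421
```

Request:
apply_moves(deltas=[0,0,-0.01,0,0,0,-0.03,0,0,0,-0.04,0,0,0,-0.04,0,0,0,-0.03,0,0,0,0,0,0,0,0,0])

```text
clock: 14.65
ee_pos: [0.4813, 0.1198, 0.2579]
tool_rot: [-3.138, -0.005, 0.003]
force: [0.1, -0.3, 0.0]
width: 0.0424
```

Run:
```python
from h import *
st()
c=r.camera("wrist");cv2.imwrite("pics/w8.png",c["image"][:,:,::-1])
np.set_printoptions(suppress=True,precision=3)
for s in strapfit(r.camera("scene")): print(*s)
```

```text
t 14.65 tcp [0.4813 0.1198 0.2579] rot [-3.1379e+00 -5.5000e-03  3.0000e-03] F [ 0.1 -0.3  0. ] w 0.0424 j [-0.96  0.01  0.65  1.92 -0.01  1.21 -0.31]
[335.018 226.202] [0.353 0.007] [87.377 33.699] 6.79140567779541 [0.351 0.007] 8.837076224315553
[200.377 271.196] [ 0.451 -0.349] [83.054 33.017] 72.78119659423828 [ 0.45  -0.351] 71.83896620501031
[305.346 314.535] [ 0.603 -0.098] [84.975 30.35 ] 6.953223705291748 [ 0.601 -0.099] 5.500964606521592
[198.011 314.177] [ 0.571 -0.359] [87.53 32.02] 49.636253356933594 [ 0.571 -0.359] 49.85074311716164
[252.239 343.528] [ 0.663 -0.23 ] [80.556 33.281] 83.48603820800781 [ 0.663 -0.232] 82.93757526787431
```

View pics/w8.png

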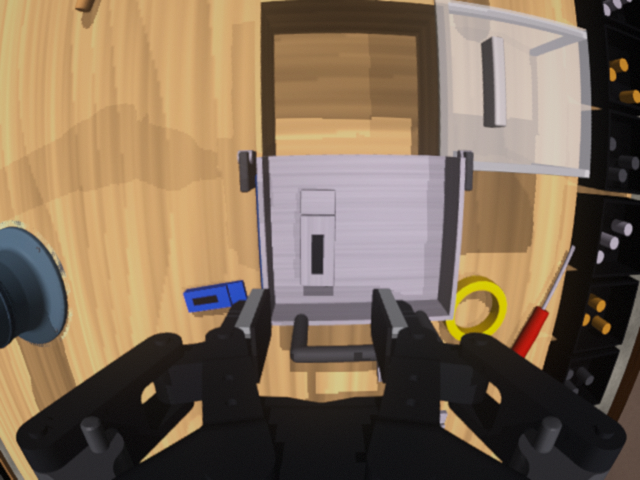

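Request:
apply_moves(deltas=[0,0,0,7,0,0,0,7,0,0,0,7,0,0,0,7,0,0,0,7,0,0,0,7,0,0,0,7,0,0,0,7,0,0,0,7,0,0,0,7,0,0,0,7,0,0,0,7], hand=0.06)

```text
clock: 15.75
ee_pos: [0.4777, 0.1186, 0.2525]
tool_rot: [3.137, -0.002, -1.469]
force: [-0.4, -0.4, -0.4]
width: 0.0601
```

Run:
```python
from h import *
go(.603,-.0985,.1,-83.5)
```

```text
t 15.75 tcp [0.4777 0.1186 0.2525] rot [ 3.1372e+00 -2.2000e-03 -1.4691e+00] F [-0.4 -0.4 -0.4] w 0.0601 j [-0.98  0.02  0.66  1.93 -0.01  1.21 -1.78]
turn -0.7 then shift (tool) [229.8 -99.9 152.5] mm
```

Request:
apply_moves(deltas=[0.035,-0.015,0,0,0.035,-0.015,0,0,0.035,-0.015,0,0,0.035,-0.015,0.01,0,0.035,-0.015,0.02,0,0.035,-0.015,0.03,0,0.02,-0.01,0.035,0,0,0,0.03,0,0,0,0.02,0,0,0,0,0,0,0,0,0])

```text
clock: 16.67
ee_pos: [0.5977, -0.0928, 0.1118]
tool_rot: [3.135, 0.0, -1.463]
force: [-0.5, 0.9, -0.1]
width: 0.0597
```

Run:
```python
from h import *
go(.603,-.0985,-.02,-83.5)
c=r.camera("wrist");cv2.imwrite("pics/w9.png",c["image"][:,:,::-1])
```

```text
t 16.67 tcp [ 0.5977 -0.0928  0.1118] rot [ 3.1349e+00  1.0000e-04 -1.4633e+00] F [-0.5  0.9 -0.1] w 0.0597 j [-0.51  0.49  0.75  1.81 -0.38  1.01 -1.06]
turn -0.3 then shift (tool) [  6.2  -4.7 131.8] mm
```

View pics/w9.png

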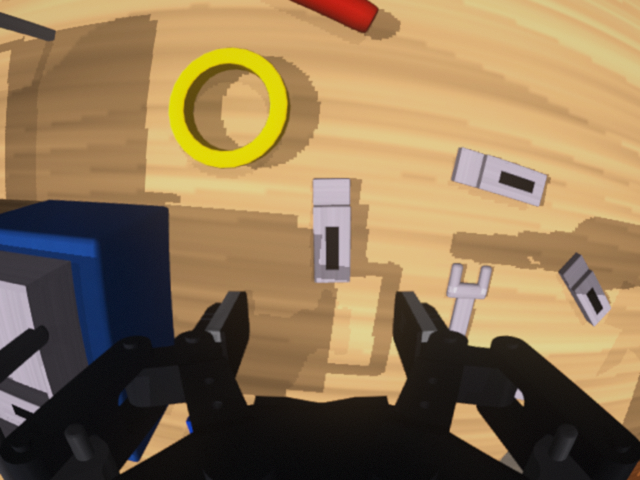

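Request:
apply_moves(deltas=[0.006,-0.005,0.03,0,0,0,0.04,0,0,0,0.03,0,0,0,0.02,0,0,0,0.008,0,0,0,0.004,0,0,0,0,0,0,0,0,0])

```text
clock: 17.38
ee_pos: [0.6081, -0.0986, -0.0152]
tool_rot: [-3.138, -0.001, -1.462]
force: [0.0, 0.3, 0.2]
width: 0.0603
```

Request:
apply_moves(deltas=[0,0,0,0,0,0,0,0,0,0,0,0,0,0,0,0,0,0,0,0,0,0,0,0], hand=0.0)

```text
clock: 17.88
ee_pos: [0.6066, -0.0985, -0.0168]
tool_rot: [-3.14, -0.0, -1.463]
force: [-0.4, 0.7, 3.2]
width: 0.0001
```

Request:
apply_moves(deltas=[0,0,-0.004,0,0,0,0,0,0,0,0,0,0,0,0,0,0,0,0,0,0,0,0.008,0,0,0,0.008,0,0,0,0,0,0,0,0,0], hand=0.06)

```text
clock: 18.63
ee_pos: [0.6047, -0.0981, -0.0308]
tool_rot: [3.139, 0.0, -1.463]
force: [0.8, 0.5, -0.5]
width: 0.0597
```

Run:
```python
from h import *
go(.603,-.0985,-.031,-83.5)
c=r.camera("wrist");cv2.imwrite("pics/w10.png",c["image"][:,:,::-1])
for s in strapfit(r.camera("scene")): print(*s)
```

```text
t 18.63 tcp [ 0.6047 -0.0981 -0.0308] rot [ 3.1390e+00  5.0000e-04 -1.4628e+00] F [ 0.8  0.5 -0.5] w 0.0597 j [-0.39  0.69  0.61  1.84 -0.55  0.78 -0.94]
turn -0.3 then shift (tool) [0.2 1.8 0.2] mm
[200.24852071 271.36686391] [ 0.45191428 -0.34935995] [83.05431366 34.87116623] 72.78119659423828 [ 0.45040573 -0.35123364] 71.51985112656791
[197.95543175 314.15877437] [ 0.57218457 -0.35715714] [84.34732056 30.6218338 ] 50.71497344970703 [ 0.57078486 -0.35866272] 49.57039282660483
[306.82553191 319.63404255] [ 0.61589856 -0.09710725] [60.28971863 27.9377079 ] 5.997715950012207 [ 0.61530763 -0.09695353] 3.5251921373081814
[251.95721925 343.6684492 ] [ 0.66432086 -0.23038666] [80.35559845 30.69491768] 83.4988021850586 [ 0.6632534  -0.23275402] 83.06608102065542
```

View pics/w10.png

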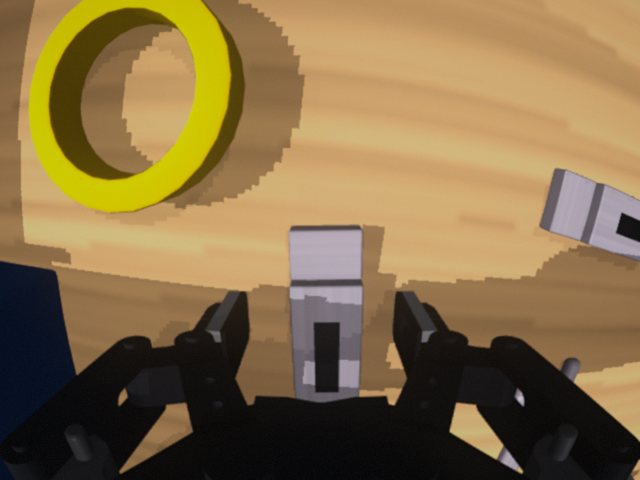

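Request:
apply_moves(deltas=[0.001,0,0,0,0,0,0,0,0,0,0,0,0,0,0,0,0,0,0,0,0,0,0,0,0,0,0,0], hand=0.0)

```text
clock: 19.32
ee_pos: [0.6066, -0.0997, -0.0288]
tool_rot: [-3.141, -0.0, -1.463]
force: [-1.2, 0.9, 5.3]
width: 0.0261
```

Request:
apply_moves(deltas=[0,0,-0.01,0,0,0,-0.02,0,0,0,-0.03,0])

```text
clock: 19.57
ee_pos: [0.6018, -0.0979, 0.0277]
tool_rot: [3.133, 0.002, -1.462]
force: [0.3, 0.4, -2.5]
width: 0.0265
```

Request:
apply_moves(deltas=[0,0,-0.04,-7,0,0,-0.04,0,0,0,-0.04,0,0,0,-0.04,0,0,0,-0.04,0,0,0,-0.033,7,-0.036,0.004,0,0,-0.036,0.004,0,0,-0.037,0.004,0,0,-0.037,0.004,0,0,-0.037,0.004,0,0,-0.037,0.003,0,0])

```text
clock: 20.57
ee_pos: [0.5573, 0.1184, 0.2628]
tool_rot: [3.139, 0.0, -1.463]
force: [0.2, 0.5, -3.3]
width: 0.0259
```

Request:
apply_moves(deltas=[0,0,0,-7,0,0,0,-7,0,0,0,-7,0,0,0,-7,0,0,0,-7,0,0,0,-7,0,0,0,-7,0,0,0,-7,0,0,0,-7,0,0,0,-7,0,0,0,-7,0,0,0,-7])

```text
clock: 21.57
ee_pos: [0.558, 0.1166, 0.2625]
tool_rot: [3.141, 0.003, 0.009]
force: [0.7, -0.1, -2.5]
width: 0.0263
```

Run:
```python
from h import *
go(.555,.120,.099,0)
```

```text
t 21.57 tcp [0.558  0.1166 0.2625] rot [3.1409e+00 2.9000e-03 9.2000e-03] F [ 0.7 -0.1 -2.5] w 0.0263 j [-0.77  0.2   0.57  1.74 -0.11  1.24 -0.17]
turn 0.5 then shift (tool) [ -3.   -3.4 163.5] mm
```

Request:
apply_moves(deltas=[-0.003,-0.003,0.04,0,0,0,0.04,0,0,0,0.03,0,0,0,0.02,0,0,0,0.015,0,0,0,0.01,0,0,0,0.006,0,0,0,0,0,0,0,0,0])

```text
clock: 22.32
ee_pos: [0.5568, 0.12, 0.1031]
tool_rot: [-3.141, -0.0, 0.003]
force: [0.3, 0.9, -1.7]
width: 0.0263
```

Request:
apply_moves(deltas=[0,0,0,0,0,0,0,0,0,0,0,0,0,0,0,0], hand=0.042)

```text
clock: 22.65
ee_pos: [0.5546, 0.1202, 0.1035]
tool_rot: [-3.141, 0.004, 0.004]
force: [-5.0, -0.4, 0.6]
width: 0.0418
```

Request:
apply_moves(deltas=[0,0,-0.01,0,0,0,-0.03,0,0,0,-0.04,0,0,0,-0.04,0,0,0,-0.035,0,0,0,0,0,0,0,0,0])

```text
clock: 23.23
ee_pos: [0.5604, 0.1202, 0.2635]
tool_rot: [-3.137, -0.011, 0.002]
force: [-0.8, -0.3, -1.1]
width: 0.0417
```

Run:
```python
from h import *
np.set_printoptions(suppress=True,precision=3)
c=r.camera("wrist");cv2.imwrite("pics/w11.png",c["image"][:,:,::-1])
for s in strapfit(r.camera("scene")): print(*s)
go(.664,-.231,-.03,-6.7)
```

```text
[335.011 226.137] [0.351 0.007] [88.16  29.889] 10.680682182312012 [0.35  0.007] 9.809894135391886
[200.205 271.256] [ 0.45 -0.35] [81.465 36.808] 72.89080047607422 [ 0.45  -0.351] 70.9037388798244
[197.885 314.237] [ 0.572 -0.357] [83.879 31.183] 49.8135871887207 [ 0.571 -0.359] 48.84736124416821
[252.15  343.591] [ 0.664 -0.23 ] [80.556 30.685] 83.49905395507812 [ 0.663 -0.232] 83.08708132777068
t 23.33 tcp [0.557 0.12  0.259] rot [-3.14  -0.002  0.003] F [-0.3 -0.1 -0.5] w 0.0421 j [-0.78  0.19  0.57  1.75 -0.11  1.23 -0.18]
turn 6.9 then shift (tool) [147.2 336.  288.6] mm
```

View pics/w11.png

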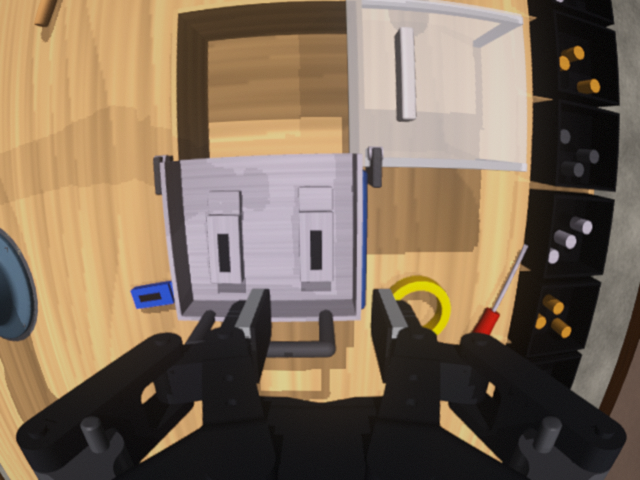

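Request:
apply_moves(deltas=[0,0,0,7,0.016,0.036,0,0,0.016,0.037,0,0,0.016,0.037,0,0,0.016,0.037,0,0,0.016,0.037,0.01,0,0.016,0.037,0.02,0,0.016,0.037,0.03,0,0.016,0.037,0.03,0,0.019,0.037,0.03,0,0,0.004,0.04,0,0,0,0,0], hand=0.06)

```text
clock: 24.33
ee_pos: [0.6467, -0.2102, 0.1043]
tool_rot: [3.141, 0.018, -0.126]
force: [-1.9, 1.2, -2.2]
width: 0.0602
```

Request:
apply_moves(deltas=[0,0,0,0])

```text
clock: 24.42
ee_pos: [0.6513, -0.2072, 0.1101]
tool_rot: [-3.141, 0.01, -0.121]
force: [0.5, 0.8, 0.7]
width: 0.0603
```

Run:
```python
from h import *
go(.664,-.231,-.031,-6.7)
c=r.camera("wrist");cv2.imwrite("pics/w12.png",c["image"][:,:,::-1])
```

```text
t 24.42 tcp [ 0.6513 -0.2072  0.1101] rot [-3.1407  0.0097 -0.1207] F [0.5 0.8 0.7] w 0.0603 j [-0.2   0.61  0.63  1.6  -0.39  1.08  0.41]
turn -0.2 then shift (tool) [ 15.4  22.2 141.1] mm
```

View pics/w12.png

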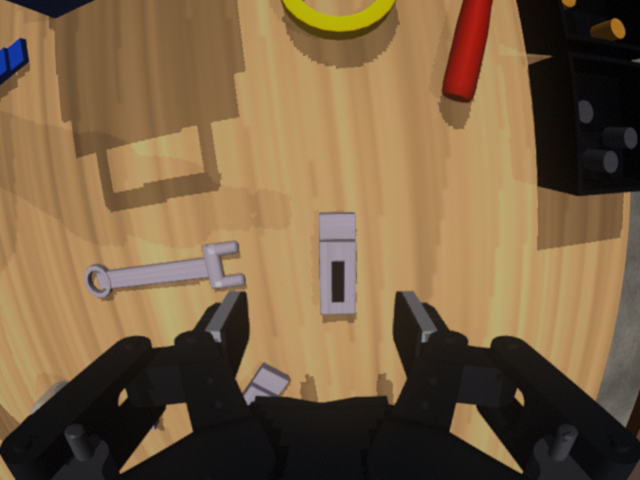

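Request:
apply_moves(deltas=[0.008,0.011,0.02,0,0.007,0.011,0.03,0,0,0,0.03,0,0,0,0,0,0,0,0,0])

```text
clock: 24.88
ee_pos: [0.6676, -0.2289, 0.0352]
tool_rot: [-3.14, 0.001, -0.116]
force: [0.2, 0.1, 0.1]
width: 0.06
```

Run:
```python
from h import *
go(.664,-.231,-.031,-6.7)
```

```text
t 24.88 tcp [ 0.6676 -0.2289  0.0352] rot [-3.1399e+00  1.3000e-03 -1.1630e-01] F [0.2 0.1 0.1] w 0.06 j [-0.13  0.73  0.58  1.58 -0.46  0.98  0.48]
turn 0.0 then shift (tool) [-3.3  2.5 66.2] mm
```

Request:
apply_moves(deltas=[-0.003,0.002,0.03,0,0,0,0.02,0,0,0,0.01,0,0,0,0.005,0,0,0,0,0,0,0,0,0])

```text
clock: 25.38
ee_pos: [0.666, -0.2331, -0.0279]
tool_rot: [3.141, -0.003, -0.118]
force: [-0.2, 0.4, -0.2]
width: 0.06
```

Request:
apply_moves(deltas=[0,0,0,0,0,0,0,0,0,0,0,0,0,0,0,0,0,0,0,0,0,0,0,0,0,0,0,0], hand=0.0)

```text
clock: 25.97
ee_pos: [0.6649, -0.2336, -0.0284]
tool_rot: [3.141, -0.001, -0.119]
force: [-2.3, 0.8, 5.7]
width: 0.0262
```

Request:
apply_moves(deltas=[0,0,-0.01,0,0,0,-0.02,0,0,0,-0.03,0])

```text
clock: 26.22
ee_pos: [0.6603, -0.2309, 0.0262]
tool_rot: [-3.14, 0.009, -0.119]
force: [-0.3, -0.4, -3.4]
width: 0.0262
```

Request:
apply_moves(deltas=[0,0,-0.04,-7,0,0,-0.04,0,0,0,-0.04,0,0,0,-0.04,0,-0.01,-0.02,-0.04,0,-0.013,-0.03,-0.034,0,-0.013,-0.03,0,0,-0.013,-0.03,0,0,-0.013,-0.03,0,0,-0.013,-0.03,0,0,-0.013,-0.03,0,0,-0.013,-0.03,0,0])

```text
clock: 27.22
ee_pos: [0.5631, -0.0075, 0.2557]
tool_rot: [-3.141, 0.001, 0.003]
force: [-0.7, -0.2, -2.6]
width: 0.026
```

Request:
apply_moves(deltas=[-0.013,-0.03,0,0,-0.013,-0.03,0,0,-0.013,-0.03,0,0,-0.006,-0.03,0,0,0,0,0,0,0,0,0,0,0,0,0,0])

```text
clock: 27.8
ee_pos: [0.519, 0.1103, 0.2559]
tool_rot: [3.14, 0.001, 0.003]
force: [0.9, 0.4, -2.7]
width: 0.0264
```

Run:
```python
from h import *
go(.5175,.120,.118,0)
```

```text
t 27.8 tcp [0.519  0.1103 0.2559] rot [3.1404e+00 7.0000e-04 3.2000e-03] F [ 0.9  0.4 -2.7] w 0.0264 j [-0.78  0.11  0.53  1.84 -0.06  1.21 -0.23]
turn 0.2 then shift (tool) [ -1.5  -9.7 137.9] mm
```

Request:
apply_moves(deltas=[-0.002,-0.01,0.04,0,0,0,0.04,0,0,0,0.03,0,0,0,0.02,0,0,0,0.009,0,0,0,0,0,0,0,0,0])

```text
clock: 28.38
ee_pos: [0.5184, 0.1198, 0.1179]
tool_rot: [3.141, -0.001, 0.001]
force: [1.4, 0.0, -2.2]
width: 0.0262
```

Request:
apply_moves(deltas=[0,0,0,0,0,0,0,0,0,0,0,0,0,0,0,0], hand=0.05)

```text
clock: 28.72
ee_pos: [0.5191, 0.1217, 0.1192]
tool_rot: [-3.14, -0.003, 0.003]
force: [-0.6, -0.1, 0.2]
width: 0.0501
```

Request:
apply_moves(deltas=[0,0,-0.02,0,0,0,-0.04,0,0,0,-0.04,0,0,0,-0.04,0,0,0,0,0,0,0,0,0])

```text
clock: 29.22
ee_pos: [0.5203, 0.1219, 0.2617]
tool_rot: [-3.137, -0.008, 0.003]
force: [-0.9, 0.5, -0.1]
width: 0.05
```

Run:
```python
from h import *
np.set_printoptions(suppress=True,precision=3)
c=r.camera("wrist");cv2.imwrite("pics/w13.png",c["image"][:,:,::-1])
for s in strapfit(r.camera("scene")): print(*s)
go(.451,-.350,-.03,-18)
```

```text
[334.945 226.007] [0.352 0.006] [85.254 31.087] 9.638883590698242 [0.35  0.006] 10.72565378960357
[200.156 271.264] [ 0.451 -0.349] [82.136 33.036] 73.42646026611328 [ 0.45  -0.351] 70.39510816451713
[191.569 306.44 ] [ 0.549 -0.372] [84.271 30.58 ] 48.98793411254883 [ 0.548 -0.374] 47.79793683020989
t 29.32 tcp [0.517 0.121 0.257] rot [-3.141  0.     0.004] F [-0.2 -0.2 -0.5] w 0.0498 j [-0.8   0.11  0.53  1.83 -0.06  1.22 -0.25]
turn 18.2 then shift (tool) [ 82.7 468.6 287.3] mm
```

View pics/w13.png

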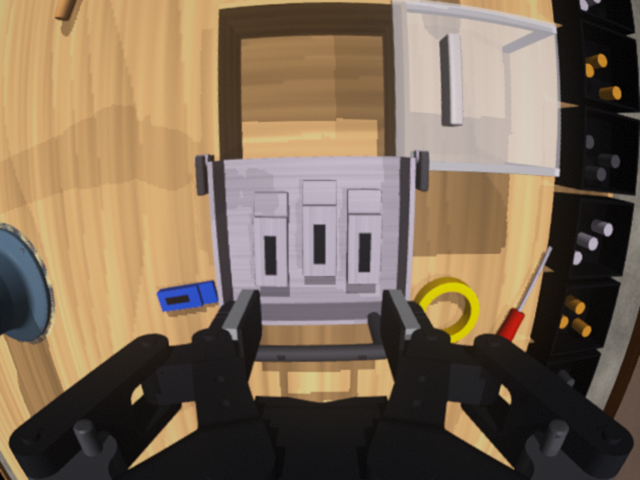

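Run:
```python
from h import *
np.set_printoptions(suppress=True,precision=3)
c=r.camera("scene");p=cloud(c);x,y,z=p[...,0],p[...,1],p[...,2]
m=(z>.03)&(z<.11)&(x>.25)&(x<.45)&(y>-.45)&(y<-.28)&(c["z_map"]>0)
P=p[m];print(P.min(0),P.max(0));T=P[P[:,2]>.075];print(T.mean(0),T.min(0),T.max(0),cv2.minEnclosingCircle((T[:,:2]*1000).astype(np.float32)))
crop(c,160,190,280,340,"jar.png",4)
```

```text
[ 0.304 -0.407  0.03 ] [ 0.374 -0.34   0.089]
[ 0.336 -0.374  0.081] [ 0.304 -0.404  0.075] [ 0.366 -0.345  0.089] ((336.0724182128906, -375.3892517089844), 32.21486282348633)
```

View pics/jar.png

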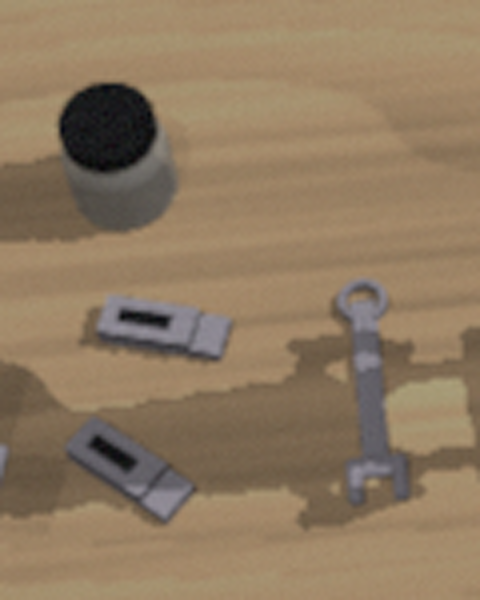

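Request:
apply_moves(deltas=[0,0,0,6,0,0,0,6,0,0,0,6,0.005,0.03,0,0,0.005,0.03,0,0,0.005,0.03,0,0,0.005,0.03,0,0,0.005,0.03,0,0,0.005,0.03,0,0,0.005,0.03,0,0,0.005,0.03,0,0,0.005,0.03,0,0], hand=0.06)

```text
clock: 30.37
ee_pos: [0.4758, -0.1507, 0.2555]
tool_rot: [3.141, 0.003, -0.311]
force: [-0.6, -0.5, 0.0]
width: 0.0602
```

Request:
apply_moves(deltas=[0.006,0.03,0,0,0.006,0.03,0,0,0.006,0.03,0.01,0,0.006,0.03,0.02,0,0.006,0.03,0.03,0,0.006,0.03,0.03,0,0.002,0.018,0.03,0,0,0,0.03,0,0,0,0,0,0,0,0,0])

```text
clock: 31.2
ee_pos: [0.4508, -0.3464, 0.1061]
tool_rot: [-3.141, 0.008, -0.312]
force: [1.5, -0.3, 0.2]
width: 0.06
```

Run:
```python
from h import *
np.set_printoptions(suppress=True,precision=3)
go(.451,-.350,-.031,-18)
c=r.camera("wrist");cv2.imwrite("pics/w14.png",c["image"][:,:,::-1])
```

```text
t 31.2 tcp [ 0.451 -0.346  0.106] rot [-3.141  0.008 -0.312] F [ 1.5 -0.3  0.2] w 0.06 j [-0.1   0.45  0.83  1.9  -0.39  0.97  0.61]
turn 0.1 then shift (tool) [  1.3   3.4 137.1] mm
```

View pics/w14.png

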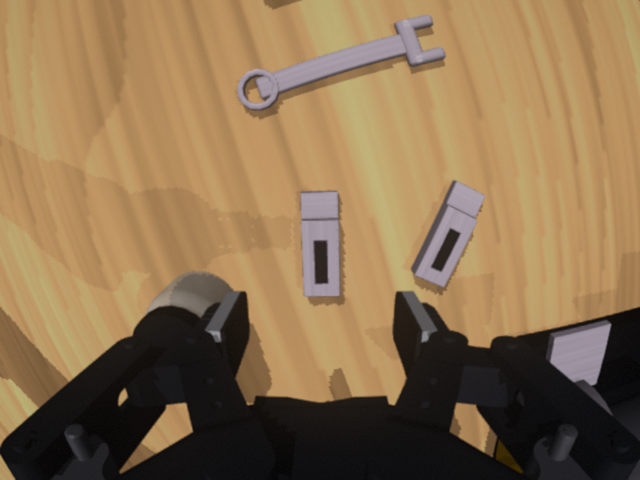

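Request:
apply_moves(deltas=[0.001,0.003,0.03,0,0,0,0.04,0,0,0,0.03,0,0,0,0.02,0,0,0,0.012,0,0,0,0,0,0,0,0,0])

```text
clock: 31.83
ee_pos: [0.4553, -0.3515, -0.0215]
tool_rot: [3.141, -0.002, -0.309]
force: [0.4, 0.0, 0.5]
width: 0.0604
```

Run:
```python
from h import *
go(.451,-.350,-.031,-18)
```

```text
t 31.83 tcp [ 0.4553 -0.3515 -0.0215] rot [ 3.1413e+00 -2.5000e-03 -3.0940e-01] F [0.4 0.  0.5] w 0.0604 j [ 0.04  0.64  0.68  1.94 -0.58  0.76  0.74]
turn 0.3 then shift (tool) [-4.5 -0.1  9.5] mm
```

Request:
apply_moves(deltas=[-0.004,0,0.005,0,0,0,0.004,0,0,0,0,0,0,0,0,0])

```text
clock: 32.17
ee_pos: [0.45, -0.3502, -0.0314]
tool_rot: [-3.142, -0.001, -0.311]
force: [-0.2, -0.4, 0.9]
width: 0.06
```

Request:
apply_moves(deltas=[0,0,0,0,0,0,0,0,0,0,0,0,0,0,0,0,0,0,0,0,0,0,0,0,0,0,0,0], hand=0.0)

```text
clock: 32.75
ee_pos: [0.4501, -0.3505, -0.0315]
tool_rot: [3.141, -0.001, -0.311]
force: [-0.5, 0.2, 5.5]
width: 0.0267
```

Request:
apply_moves(deltas=[0,0,-0.01,0,0,0,-0.02,0,0,0,-0.03,0])

```text
clock: 33.0
ee_pos: [0.4467, -0.3475, 0.0258]
tool_rot: [-3.14, 0.008, -0.311]
force: [1.6, 0.0, -1.3]
width: 0.0265
```

Request:
apply_moves(deltas=[0,0,-0.04,-6,0,0,-0.04,-6,0,0,-0.04,-6,0,0,-0.04,0,0.003,-0.03,-0.04,0,0.003,-0.03,-0.034,0,0.003,-0.03,0,0,0.003,-0.03,0,0,0.003,-0.03,0,0,0.003,-0.03,0,0,0.003,-0.03,0,0,0.003,-0.03,0,0])

```text
clock: 34.0
ee_pos: [0.4709, -0.1161, 0.2519]
tool_rot: [-3.141, 0.001, 0.003]
force: [0.7, -0.4, -1.3]
width: 0.0264
```

Request:
apply_moves(deltas=[0.003,-0.03,0,0,0.003,-0.03,0,0,0.003,-0.03,0,0,0.003,-0.03,0,0,0.003,-0.03,0,0,0.003,-0.03,0,0,0.003,-0.03,0,0,0.003,-0.02,0,0,0,0,0,0,0,0,0,0,0,0,0,0])

```text
clock: 34.92
ee_pos: [0.4947, 0.1111, 0.2518]
tool_rot: [3.14, 0.002, 0.002]
force: [0.3, -0.8, -1.0]
width: 0.0265
```

Run:
```python
from h import *
go(.496,.120,.116,0)
```

```text
t 34.92 tcp [0.4947 0.1111 0.2518] rot [3.14e+00 1.50e-03 2.20e-03] F [ 0.3 -0.8 -1. ] w 0.0265 j [-0.75  0.06  0.46  1.89 -0.03  1.2  -0.27]
turn 0.1 then shift (tool) [  1.3  -8.9 135.8] mm
```

Request:
apply_moves(deltas=[0.001,-0.009,0.04,0,0,0,0.04,0,0,0,0.03,0,0,0,0.016,0,0,0,0.008,0,0,0,0,0,0,0,0,0])

```text
clock: 35.5
ee_pos: [0.4971, 0.1204, 0.1191]
tool_rot: [3.141, -0.001, 0.001]
force: [0.4, 0.3, -1.3]
width: 0.0265
```

Request:
apply_moves(deltas=[0,0,0,0,0,0,0,0,0,0,0,0,0,0,0,0], hand=0.05)

```text
clock: 35.83
ee_pos: [0.4976, 0.122, 0.1199]
tool_rot: [-3.14, -0.003, 0.003]
force: [-0.6, -0.6, 0.3]
width: 0.0499
```

Request:
apply_moves(deltas=[0,0,-0.02,0,0,0,-0.04,0,0,0,-0.04,0,0,0,-0.04,0,0,0,0,0,0,0,0,0])

```text
clock: 36.33
ee_pos: [0.4991, 0.1224, 0.2625]
tool_rot: [-3.138, -0.008, 0.003]
force: [-1.2, 0.1, -0.1]
width: 0.0502
```

Run:
```python
from h import *
np.set_printoptions(suppress=True,precision=3)
c=r.camera("wrist");cv2.imwrite("pics/w15.png",c["image"][:,:,::-1])
for s in strapfit(r.camera("scene")): print(*s)
go(.549,-.373,.1,-41.5)
```

```text
[335.149 226.361] [0.352 0.009] [85.287 35.112] 9.83793830871582 [0.351 0.007] 9.637598079036962
[191.395 306.447] [ 0.548 -0.373] [85.611 31.039] 48.2267951965332 [ 0.548 -0.374] 46.43856902822142
t 36.43 tcp [0.496 0.121 0.258] rot [-3.141  0.     0.003] F [-1.6 -0.2 -1.8] w 0.0501 j [-0.76  0.06  0.46  1.87 -0.03  1.21 -0.29]
turn 41.7 then shift (tool) [367.4 335.3 158.3] mm
```

View pics/w15.png

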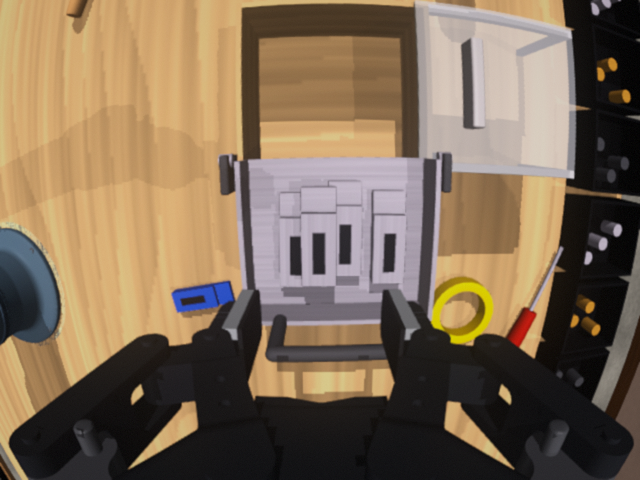

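Request:
apply_moves(deltas=[0,0,0,7,0,0,0,7,0,0,0,7,0,0,0,7,0,0,0,7,0,0,0,7,0.023,0.021,0,0,0.023,0.021,0,0,0.023,0.021,0,0,0.023,0.021,0,0,0.023,0.021,0,0,0.023,0.021,0,0], hand=0.06)

```text
clock: 37.43
ee_pos: [0.5136, -0.0657, 0.2563]
tool_rot: [3.139, 0.003, -0.729]
force: [0.4, 1.1, 0.3]
width: 0.0597
```

Request:
apply_moves(deltas=[0.023,0.021,0,0,0.023,0.021,0,0,0.023,0.021,0,0,0.023,0.021,0,0,0.023,0.021,0,0,0.023,0.021,0.01,0,0.023,0.021,0.02,0,0.023,0.021,0.03,0,0.023,0.021,0.03,0,0.01,0.01,0.03,0,0,0,0,0,0,0,0,0])

```text
clock: 38.43
ee_pos: [0.5405, -0.3544, 0.1363]
tool_rot: [3.138, 0.008, -0.733]
force: [0.6, 0.2, 1.0]
width: 0.0599
```

Run:
```python
from h import *
np.set_printoptions(suppress=True,precision=3)
go(.548,-.373,-.031,-42.5)
c=r.camera("wrist");cv2.imwrite("pics/w16.png",c["image"][:,:,::-1])
```

```text
t 38.43 tcp [ 0.54  -0.354  0.136] rot [ 3.138  0.009 -0.733] F [0.6 0.2 1. ] w 0.0599 j [-0.03  0.53  0.73  1.68 -0.39  1.09  0.09]
turn 0.5 then shift (tool) [ 18.1   8.6 167.3] mm
```

View pics/w16.png

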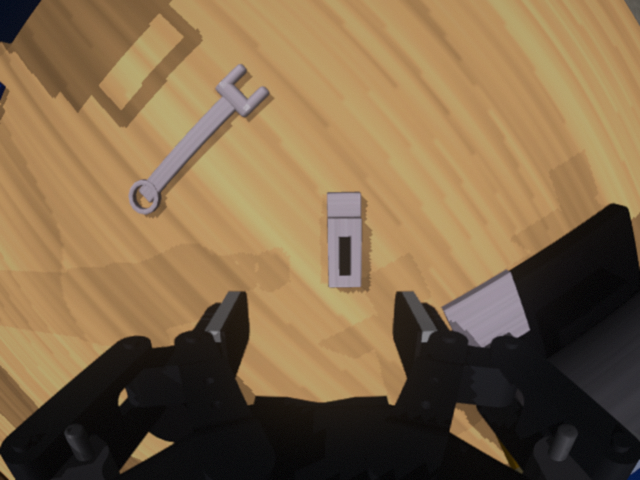

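Run:
```python
from h import *
np.set_printoptions(suppress=True,precision=3)
c=r.camera("wrist");K=c["intrinsics"]
for u,v in [(445,312),(511,271),(490,300),(528,335),(615,205),(560,260),(470,345),(600,320)]:
    z=c["z_map"][v,u];a=np.array([u-K[0,2],v-K[1,2]]);rr=np.linalg.norm(a);t=rr/K[0,0]
    d=np.array([a[0]/rr*np.tan(t),-a[1]/rr*np.tan(t),-1])*z
    print(u,v,rot(c["orientation"])@d+c["position"])
c=r.camera("scene");p=cloud(c)
m=(p[...,2]>.025)&(p[...,0]>.45)&(p[...,0]<.7)&(p[...,1]<-.4)&(c["z_map"]>0)&(p[...,2]<.3)
P=p[m]
for x in np.arange(.46,.7,.02):
    q=P[abs(P[:,0]-x)<.01]
    if len(q): i=q[:,1].argmax();print(x.round(2),q[i])
```

```text
445 312 [ 0.58  -0.431  0.109]
511 271 [ 0.65  -0.505  0.01 ]
490 300 [ 0.608 -0.448  0.107]
528 335 [ 0.626 -0.564  0.031]
615 205 [ 0.797 -0.546  0.   ]
560 260 [ 0.692 -0.52   0.031]
470 345 [ 0.579 -0.465  0.109]
600 320 [ 0.677 -0.551  0.095]
0.54 [ 0.547 -0.606  0.2  ]
0.56 [ 0.567 -0.461  0.105]
0.58 [ 0.583 -0.4    0.237]
0.6 [ 0.591 -0.4    0.266]
0.62 [ 0.611 -0.432  0.108]
0.64 [ 0.63  -0.498  0.026]
0.66 [ 0.653 -0.504  0.026]
0.68 [ 0.682 -0.509  0.031]
```

Run:
```python
from h import *
np.set_printoptions(suppress=True,precision=3)
c=r.camera("scene");crop(c,90,250,230,355,"gr.png",5)
for u,v in [(137,299),(161,303),(158,322),(134,318)]: print(ray(c,u,v,.108))
p=cloud(c)
for u,v in [(140,303),(150,310),(155,305),(155,318),(150,318)]: print(u,v,p[v,u])
s=r.camera("side");cv2.imwrite("pics/gs.png",cv2.resize(s["image"][300:480,380:640,::-1],None,fx=3,fy=3))
# knuckle extents of the gripper in side view
ps=cloud(s);o=st()
```

```text
[ 0.564 -0.483  0.108]
[ 0.58  -0.429  0.108]
[ 0.628 -0.434  0.108]
[ 0.612 -0.488  0.108]
140 303 [ 0.584 -0.472  0.126]
150 310 [ 0.597 -0.452  0.111]
155 305 [ 0.583 -0.442  0.106]
155 318 [ 0.616 -0.442  0.105]
150 318 [ 0.617 -0.452  0.111]
t 38.68 tcp [ 0.546 -0.354  0.143] rot [-3.14  -0.003 -0.727] F [ 0.1 -0.4  0.8] w 0.0596 j [-0.04  0.52  0.73  1.68 -0.39  1.09  0.09]
```

View pics/gr.png

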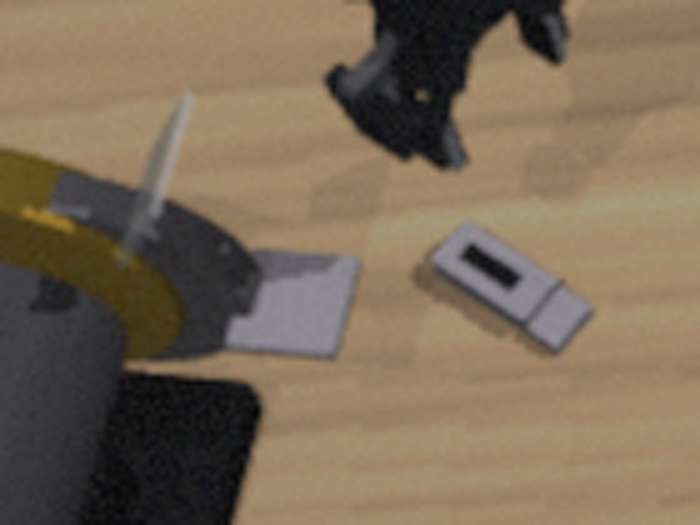

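View pics/gs.png

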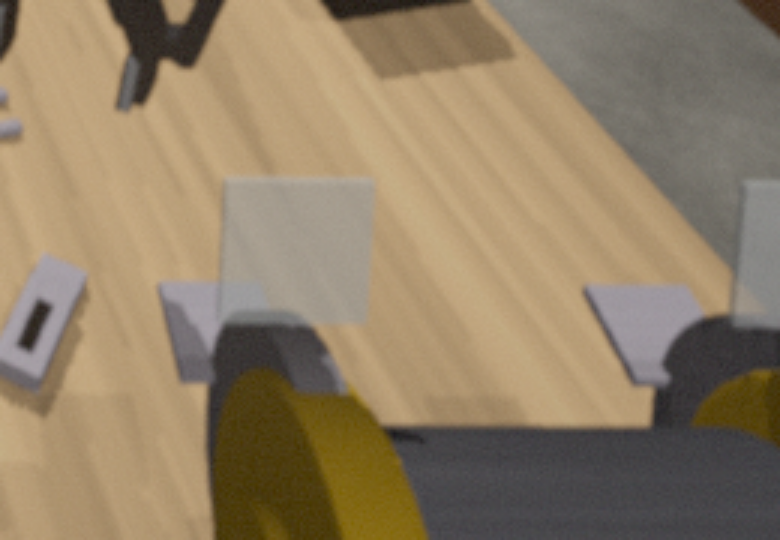

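The last strap sits close to the grinder's tool rest, a plate at z≈0.108 with its edge at y≈-0.43. I'll use a narrower opening, grip nearer the strap's free end, and yaw slightly away from the plate.

Run:
```python
from h import *
go(.5525,-.364,.03,-36)
```

```text
t 38.68 tcp [ 0.546  -0.3541  0.1426] rot [-3.1397e+00 -2.8000e-03 -7.2730e-01] F [ 0.1 -0.4  0.8] w 0.0596 j [-0.04  0.52  0.73  1.68 -0.39  1.09  0.09]
turn -5.7 then shift (tool) [ 11.1   4.2 112.6] mm
```

Request:
apply_moves(deltas=[0,0,0,-6,0.011,0.004,0.02,0,0,0,0.03,0,0,0,0.03,0,0,0,0.03,0,0,0,0,0,0,0,0,0], hand=0.046)

```text
clock: 39.27
ee_pos: [0.5506, -0.363, 0.0303]
tool_rot: [-3.141, 0.002, -0.623]
force: [1.2, 1.2, 0.2]
width: 0.0459
```

Run:
```python
from h import *
go(.5525,-.364,-.030,-36)
c=r.camera("wrist");cv2.imwrite("pics/w17.png",c["image"][:,:,::-1])
c=r.camera("scene");crop(c,90,230,230,350,"gr2.png",5)
```

```text
t 39.27 tcp [ 0.5506 -0.363   0.0303] rot [-3.1411e+00  2.5000e-03 -6.2330e-01] F [1.2 1.2 0.2] w 0.0459 j [ 0.06  0.67  0.63  1.71 -0.48  0.92  0.25]
turn 0.3 then shift (tool) [ 2.2 -0.3 60.3] mm
```

View pics/w17.png

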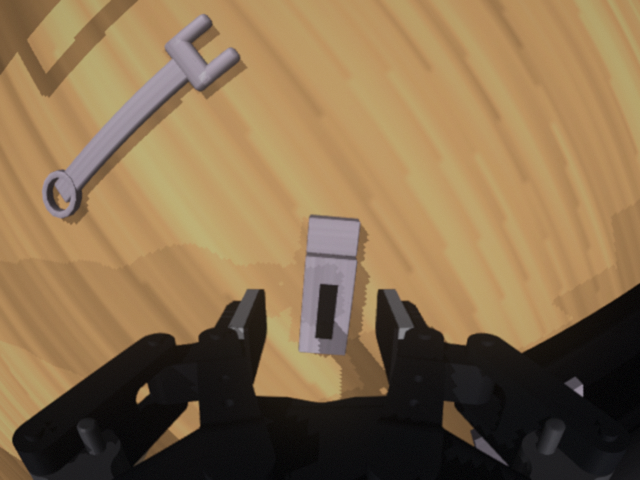

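View pics/gr2.png

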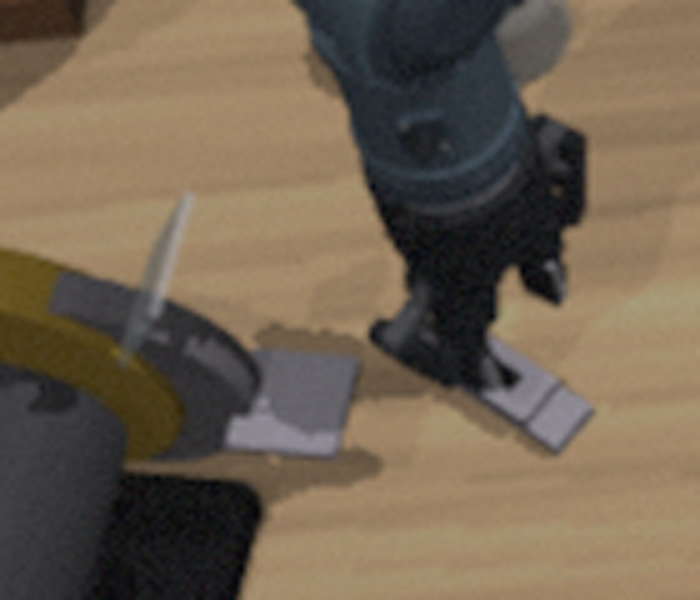

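Run:
```python
from h import *
np.set_printoptions(suppress=True,precision=3)
c=r.camera("scene");p=cloud(c)
for u in range(164,172,2):
    for v in range(292,302,3): print(u,v,p[v,u])
```

```text
164 292 [ 0.49  -0.445 -0.002]
164 295 [ 0.597 -0.408  0.173]
164 298 [ 0.599 -0.41   0.163]
164 301 [ 0.516 -0.445 -0.001]
166 292 [ 0.493 -0.439  0.002]
166 295 [ 0.597 -0.404  0.172]
166 298 [ 0.603 -0.405  0.171]
166 301 [ 0.521 -0.438  0.006]
168 292 [ 0.493 -0.434  0.002]
168 295 [ 0.596 -0.4    0.17 ]
168 298 [ 0.604 -0.4    0.171]
168 301 [ 0.603 -0.403  0.156]
170 292 [ 0.591 -0.395  0.174]
170 295 [ 0.599 -0.395  0.176]
170 298 [ 0.606 -0.395  0.175]
170 301 [ 0.611 -0.396  0.169]
```

Request:
apply_moves(deltas=[0.001,0,0.02,0,0,0,0.02,0,0,0,0.01,0,0,0,0.01,0,0,0,0,0,0,0,0,0])

```text
clock: 39.92
ee_pos: [0.5518, -0.3656, -0.0288]
tool_rot: [3.142, -0.001, -0.625]
force: [-0.1, -0.3, -0.0]
width: 0.0464
```

Request:
apply_moves(deltas=[0,0,0,0,0,0,0,0,0,0,0,0,0,0,0,0,0,0,0,0,0,0,0,0,0,0,0,0], hand=0.0)

```text
clock: 40.5
ee_pos: [0.5528, -0.3665, -0.0275]
tool_rot: [-3.141, -0.003, -0.625]
force: [-0.2, -0.2, 6.5]
width: 0.0261
```

Request:
apply_moves(deltas=[0,0,-0.01,0,0,0,-0.02,0,0,0,-0.03,0,0,0,-0.03,0])

```text
clock: 40.83
ee_pos: [0.5495, -0.3637, 0.0597]
tool_rot: [3.141, 0.005, -0.625]
force: [0.4, -0.4, -0.9]
width: 0.0263
```

Request:
apply_moves(deltas=[0,0,-0.04,0,0,0,-0.04,0,0,0,-0.04,-6,0,0,-0.04,-6,0,0,-0.035,-6,0,0,0,-6,0,0,0,-6,0,0,0,-6,0,-0.03,0,0,0,-0.03,0,0,0,-0.03,0,0,0,-0.03,0,0])

```text
clock: 41.83
ee_pos: [0.5495, -0.2439, 0.2546]
tool_rot: [-3.14, 0.003, 0.002]
force: [0.7, 1.1, -1.9]
width: 0.0265
```

Request:
apply_moves(deltas=[0,-0.03,0,0,0,-0.03,0,0,0,-0.03,0,0,0,-0.03,0,0,0,-0.03,0,0,0,-0.03,0,0,0,-0.03,0,0,0,-0.03,0,0,0,-0.03,0,0,0,-0.03,0,0,0,-0.03,0,0,0,-0.03,0,0])

```text
clock: 42.83
ee_pos: [0.5484, 0.1154, 0.2549]
tool_rot: [3.141, 0.002, 0.003]
force: [0.2, 0.4, -1.8]
width: 0.0263
```

Request:
apply_moves(deltas=[0,0,0,0,0,0,0,0])

```text
clock: 43.0
ee_pos: [0.5482, 0.1176, 0.2546]
tool_rot: [3.141, 0.003, 0.009]
force: [-0.1, -0.8, -1.6]
width: 0.0258
```

Run:
```python
from h import *
go(.546,.124,.118,0)
c=r.camera("wrist");cv2.imwrite("pics/w18.png",c["image"][:,:,::-1])
```

```text
t 43.0 tcp [0.5482 0.1176 0.2546] rot [3.1413e+00 2.7000e-03 9.3000e-03] F [-0.1 -0.8 -1.6] w 0.0258 j [-0.62  0.17  0.38  1.76 -0.07  1.22 -0.21]
turn 0.5 then shift (tool) [ -2.2  -6.4 136.6] mm
```

View pics/w18.png

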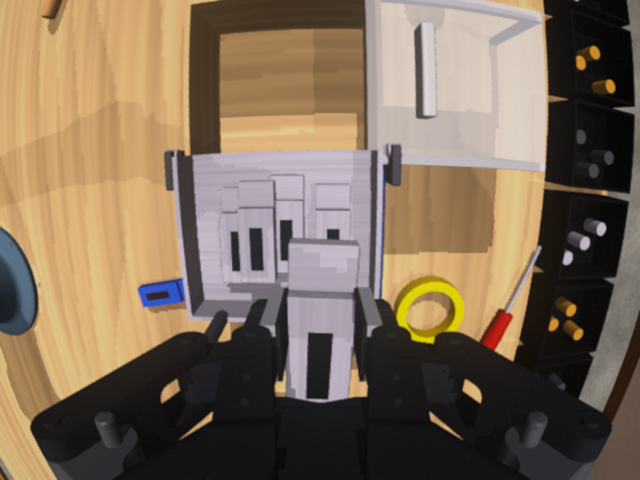

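Request:
apply_moves(deltas=[-0.002,-0.006,0.04,0,0,0,0.04,0,0,0,0.03,0,0,0,0.015,0,0,0,0.008,0,0,0,0,0,0,0,0,0])

```text
clock: 43.63
ee_pos: [0.5486, 0.1193, 0.1233]
tool_rot: [3.141, -0.001, 0.001]
force: [0.3, 0.3, -1.4]
width: 0.0263
```

Request:
apply_moves(deltas=[0,0,0,0,0,0,0,0,0,0,0,0,0,0,0,0], hand=0.04)

```text
clock: 43.97
ee_pos: [0.5493, 0.121, 0.1244]
tool_rot: [-3.14, -0.003, 0.003]
force: [0.3, 0.7, -0.3]
width: 0.0399
```

Request:
apply_moves(deltas=[0,0,-0.02,0,0,0,-0.04,0,0,0,-0.04,0,0,0,-0.04,0,0,0,0,0,0,0,0,0])

```text
clock: 44.47
ee_pos: [0.5508, 0.1213, 0.2672]
tool_rot: [-3.138, -0.009, 0.003]
force: [0.3, -0.2, -0.6]
width: 0.0398
```

Run:
```python
from h import *
np.set_printoptions(suppress=True,precision=3)
c=r.camera("wrist");cv2.imwrite("pics/w19.png",c["image"][:,:,::-1])
s=r.camera("scene")
for q in strapfit(s): print(*q)
crop(s,330,190,520,350,"s19.png",4)
st()
K=c["intrinsics"]
```

```text
[334.928 226.177] [0.353 0.007] [87.333 30.87 ] 10.618302345275879 [0.35  0.006] 9.013429274795755
t 44.57 tcp [0.547 0.121 0.263] rot [-3.141  0.     0.004] F [ 0.2  0.7 -0.5] w 0.04 j [-0.63  0.16  0.38  1.76 -0.06  1.23 -0.23]
```

View pics/w19.png

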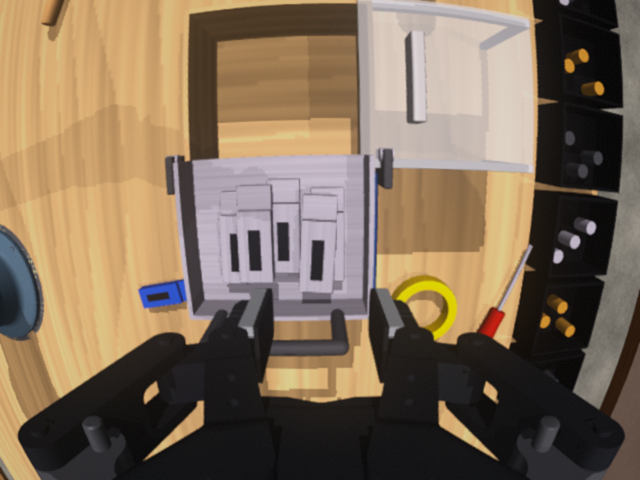

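View pics/s19.png

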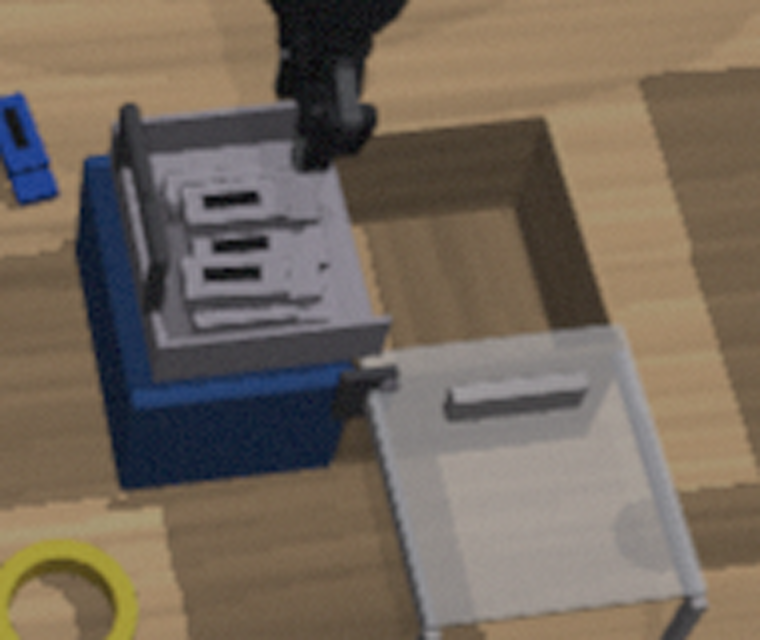

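Request:
apply_moves(deltas=[0,0,0,7,0,0,0,7,0,0,0,7,0,0,0,7,0,0,0,7,0,0,0,7,0,0,0,7,0,0,0,7,0,0,0,7,0,0,0,7,0,0,0,7,0,0,0,7], hand=0.05)

```text
clock: 45.57
ee_pos: [0.5463, 0.1203, 0.2601]
tool_rot: [3.137, -0.001, -1.469]
force: [0.9, -0.2, 0.0]
width: 0.0501
```

Request:
apply_moves(deltas=[0,0.01,0,6,0.03,0.01,0,0,0.03,0.01,0,0,0.013,0,0,0,0,0,0,0,0,0,0,0,0,0,0,0])

```text
clock: 46.15
ee_pos: [0.5179, 0.0481, 0.2617]
tool_rot: [3.14, 0.0, -1.566]
force: [0.7, 1.3, 0.5]
width: 0.0501
```

Run:
```python
from h import *
go(.518,.049,.165,-90)
c=r.camera("wrist");cv2.imwrite("pics/w20.png",c["image"][:,:,::-1])
K=c["intrinsics"]
np.set_printoptions(suppress=True,precision=3)
s=r.camera("side");p=cloud(s);m=(p[...,2]>.2)&(p[...,2]<.225)&(p[...,0]>.42)&(p[...,0]<.62)&(p[...,1]>-.0)&(p[...,1]<.09)
P=p[m];print(len(P),np.median(P,0),P.min(0),P.max(0))
```

```text
t 46.15 tcp [0.5179 0.0481 0.2617] rot [ 3.1401e+00  3.0000e-04 -1.5659e+00] F [0.7 1.3 0.5] w 0.0501 j [-0.7   0.08  0.57  1.85 -0.05  1.22 -1.69]
turn 0.3 then shift (tool) [-0.9 -0.1 96.7] mm
296 [0.514 0.044 0.212] [0.461 0.038 0.2  ] [0.572 0.053 0.218]
```

View pics/w20.png

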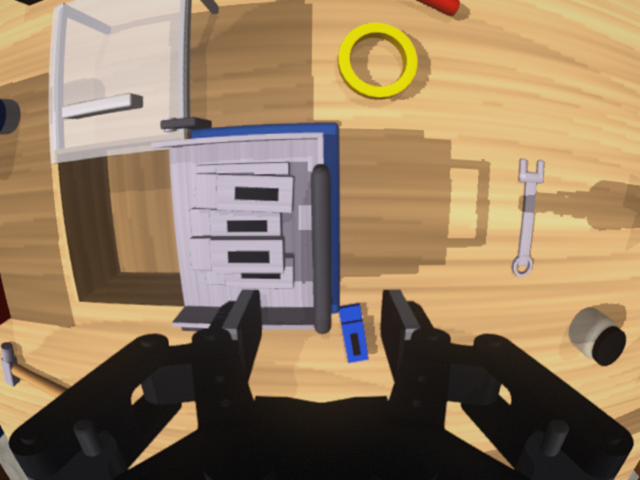

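Request:
apply_moves(deltas=[0,0,0.03,0,0,0,0.03,0,0,0,0.02,0,0,0,0.012,0,0,0,0.005,0,0,0,0,0,0,0,0,0])

```text
clock: 46.83
ee_pos: [0.5192, 0.047, 0.1664]
tool_rot: [-3.14, 0.0, -1.567]
force: [0.6, 0.1, 1.1]
width: 0.05
```

Request:
apply_moves(deltas=[0,0,0,0,0,0,0,0,0,0,0,0,0,0,0,0,0,0,0,0,0,0,0,0,0,0,0,0,0,0,0,0], hand=0.0)

```text
clock: 47.5
ee_pos: [0.5192, 0.0478, 0.167]
tool_rot: [-3.139, 0.002, -1.566]
force: [-1.3, 3.1, 5.8]
width: 0.0091
```

Run:
```python
from h import *
o=st()
c=r.camera("side");crop(c,240,100,400,220,"sd21.png",5)
```

```text
t 47.5 tcp [0.5192 0.0478 0.167 ] rot [-3.1395e+00  2.0000e-03 -1.5662e+00] F [-1.3  3.1  5.8] w 0.0091 j [-0.68  0.18  0.56  1.96 -0.12  1.03 -1.63]
```

View pics/sd21.png

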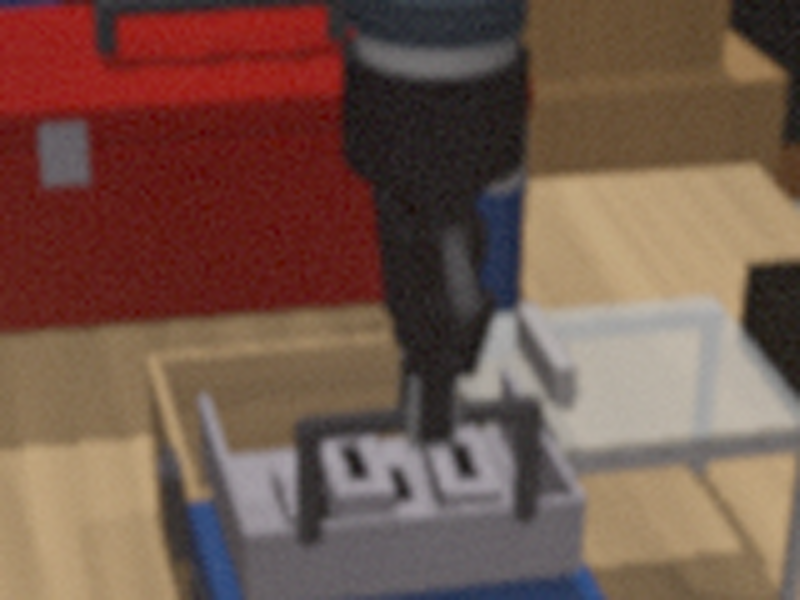

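Request:
apply_moves(deltas=[-0.004,0,-0.006,0,-0.004,0,-0.005,0,-0.005,0,-0.005,0,-0.004,0,-0.005,0,-0.005,0,-0.005,0,-0.005,0,-0.005,0,-0.006,0,-0.004,0,-0.005,0,-0.005,0,-0.006,0,-0.004,0,-0.006,0,-0.004,0])

```text
clock: 48.38
ee_pos: [0.5183, 0.0879, 0.2105]
tool_rot: [3.141, -0.013, -1.571]
force: [7.3, -8.6, -7.6]
width: 0.0096
```

Run:
```python
from h import *
o=st()
```

```text
t 48.38 tcp [0.5183 0.0879 0.2105] rot [ 3.1415 -0.0133 -1.5714] F [ 7.3 -8.6 -7.6] w 0.0096 j [-0.75  0.14  0.54  1.9  -0.07  1.12 -1.75]
```

Request:
apply_moves(deltas=[-0.006,0,-0.003,0,-0.006,0,-0.004,0,-0.006,0,-0.003,0,-0.007,0,-0.003,0,-0.006,0,-0.002,0,-0.007,0,-0.002,0,-0.007,0,-0.002,0,-0.007,0,-0.001,0,-0.007,0,-0.001,0,-0.007,0,-0.001,0,-0.007,0,-0.001,0,-0.007,0,0,0])

```text
clock: 49.38
ee_pos: [0.5168, 0.1666, 0.2396]
tool_rot: [3.136, -0.012, -1.573]
force: [-9.9, -13.4, 5.2]
width: 0.0094
```

Request:
apply_moves(deltas=[0,0,0,0,0,0,0,0,0,0,0,0])

```text
clock: 49.63
ee_pos: [0.517, 0.1708, 0.2394]
tool_rot: [3.138, -0.007, -1.57]
force: [-7.8, -7.9, 15.2]
width: 0.0093
```

Run:
```python
from h import *
o=st()
c=r.camera("side");crop(c,240,70,400,220,"sd22.png",4)
c=r.camera("wrist");cv2.imwrite("pics/w22.png",c["image"][:,:,::-1])
```

```text
t 49.63 tcp [0.517  0.1708 0.2394] rot [ 3.138  -0.0068 -1.5696] F [-7.8 -7.9 15.2] w 0.0093 j [-0.84  0.16  0.49  1.82 -0.07  1.19 -1.9 ]
```

View pics/sd22.png

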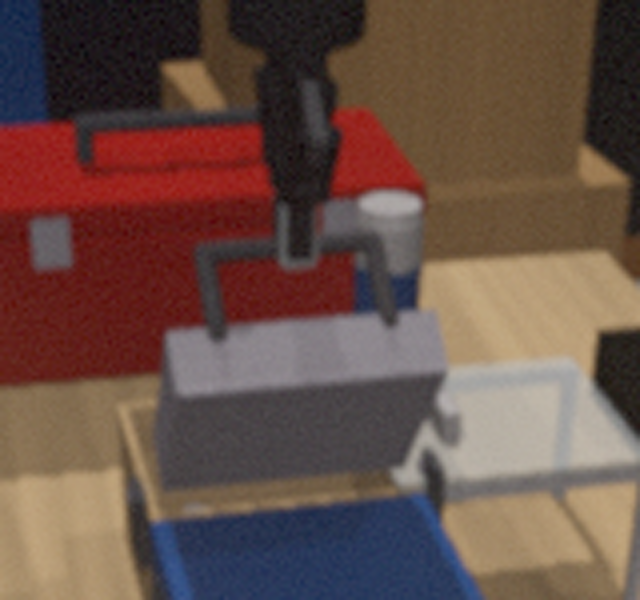

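View pics/w22.png

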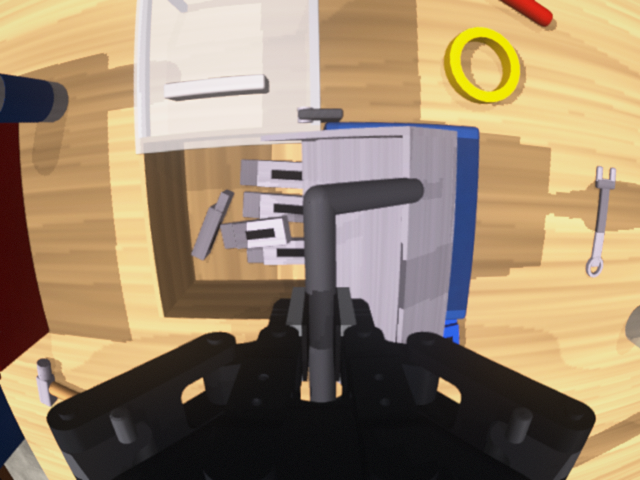

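Request:
apply_moves(deltas=[-0.004,0,0,0,-0.004,0,0,0,0,0,0,0,0,0,0,0,0,0,0,0,0,0,0,0,0,0,0,0])

```text
clock: 50.32
ee_pos: [0.5168, 0.1787, 0.2396]
tool_rot: [3.138, -0.007, -1.569]
force: [-8.5, -8.4, 17.0]
width: 0.009
```

Request:
apply_moves(deltas=[0,0,0,0,0,0,0,0,0,0,0,0,0,0,0,0,0,0,0,0,0,0,0,0,0,0,0,0,0,0,0,0,0,0,0,0,0,0,0,0,0,0,0,0,0,0,0,0])

```text
clock: 51.32
ee_pos: [0.5168, 0.1787, 0.2396]
tool_rot: [3.138, -0.007, -1.569]
force: [-8.4, -7.9, 17.0]
width: 0.0094
```

Run:
```python
from h import *
o=st()
c=r.camera("side");crop(c,240,70,400,220,"sd23.png",4)
c=r.camera("wrist");cv2.imwrite("pics/w23.png",c["image"][:,:,::-1])
c=r.camera("scene");crop(c,340,180,520,330,"s23.png",4)
```

```text
t 51.32 tcp [0.5168 0.1787 0.2396] rot [ 3.1377 -0.0072 -1.5692] F [-8.4 -7.9 17. ] w 0.0094 j [-0.84  0.16  0.48  1.82 -0.07  1.19 -1.91]
```

View pics/w23.png

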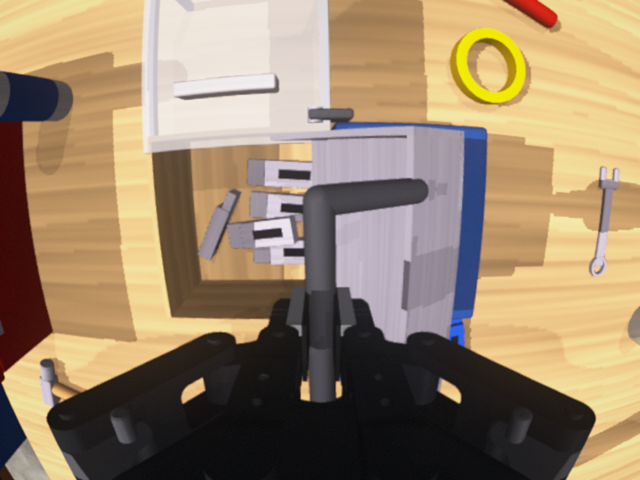

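View pics/s23.png

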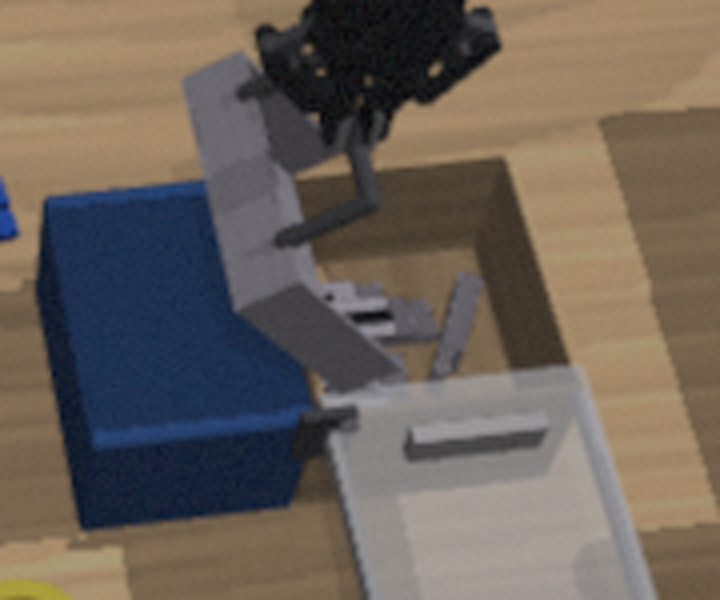

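Request:
apply_moves(deltas=[0.007,0,0.001,0,0.007,0,0.001,0,0.007,0,0.001,0,0.007,0,0.001,0,0.007,0,0.002,0,0.007,0,0.002,0,0.007,0,0.002,0,0.007,0,0.003,0,0.006,0,0.003,0,0.006,0,0.003,0,0.006,0,0.004,0,0.006,0,0.003,0])

```text
clock: 52.47
ee_pos: [0.5192, 0.1008, 0.2158]
tool_rot: [-3.14, -0.001, -1.571]
force: [-8.5, -5.5, 22.1]
width: 0.0093
```

Run:
```python
from h import *
o=st()
```

```text
t 52.47 tcp [0.5192 0.1008 0.2158] rot [-3.1401e+00 -1.1000e-03 -1.5713e+00] F [-8.5 -5.5 22.1] w 0.0093 j [-0.76  0.14  0.53  1.89 -0.08  1.13 -1.77]
```

Request:
apply_moves(deltas=[0.006,0,0.004,0,0.006,0,0.004,0,0.005,0,0.005,0,0.006,0,0.004,0,0.005,0,0.005,0,0.005,0,0.005,0,0.005,0,0.005,0,0.004,0,0.005,0,0.004,0,0.005,0,0.004,0,0.005,0,0,0,0,0,0,0,0,0])

```text
clock: 53.47
ee_pos: [0.5201, 0.0486, 0.1652]
tool_rot: [-3.138, -0.005, -1.573]
force: [0.8, -6.8, 5.2]
width: 0.0095
```

Run:
```python
from h import *
o=st()
```

```text
t 53.47 tcp [0.5201 0.0486 0.1652] rot [-3.1379 -0.0054 -1.573 ] F [ 0.8 -6.8  5.2] w 0.0095 j [-0.68  0.19  0.56  1.96 -0.11  1.02 -1.64]
```

Request:
apply_moves(deltas=[0,0,0.003,0,0,0,0,0,0,0,0,0])

```text
clock: 53.72
ee_pos: [0.5201, 0.0478, 0.1639]
tool_rot: [-3.139, -0.006, -1.573]
force: [-3.4, -9.3, 14.7]
width: 0.0093
```

Request:
apply_moves(deltas=[0,0,-0.003,0,0,0,0,0,0,0,0,0,0,0,0,0,0,0,0,0,0,0,0,0], hand=0.05)

```text
clock: 54.22
ee_pos: [0.5177, 0.055, 0.1632]
tool_rot: [3.141, -0.0, -1.566]
force: [0.4, -0.5, -0.3]
width: 0.0502
```

Request:
apply_moves(deltas=[0,0,-0.02,0,0,0,-0.03,0,0,0,-0.03,0,0,0,-0.03,0,0,0,0,0,0,0,0,0])

```text
clock: 54.72
ee_pos: [0.5197, 0.055, 0.2757]
tool_rot: [-3.137, 0.002, -1.567]
force: [0.2, 0.3, -1.4]
width: 0.0498
```

Run:
```python
from h import *
o=st()
c=r.camera("wrist");cv2.imwrite("pics/w24.png",c["image"][:,:,::-1])
c=r.camera("scene");crop(c,340,180,520,330,"s24.png",4)
c=r.camera("side");crop(c,240,70,400,220,"sd24.png",4)
```

```text
t 54.72 tcp [0.5197 0.055  0.2757] rot [-3.1372e+00  1.7000e-03 -1.5670e+00] F [ 0.2  0.3 -1.4] w 0.0498 j [-0.72  0.07  0.57  1.83 -0.04  1.25 -1.71]
```

View pics/w24.png

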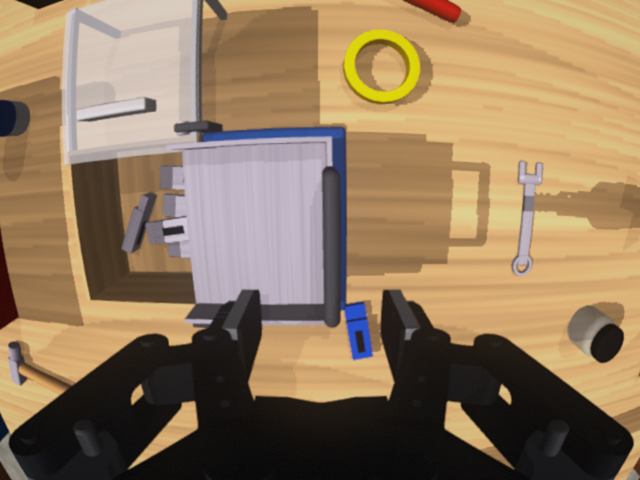

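View pics/s24.png

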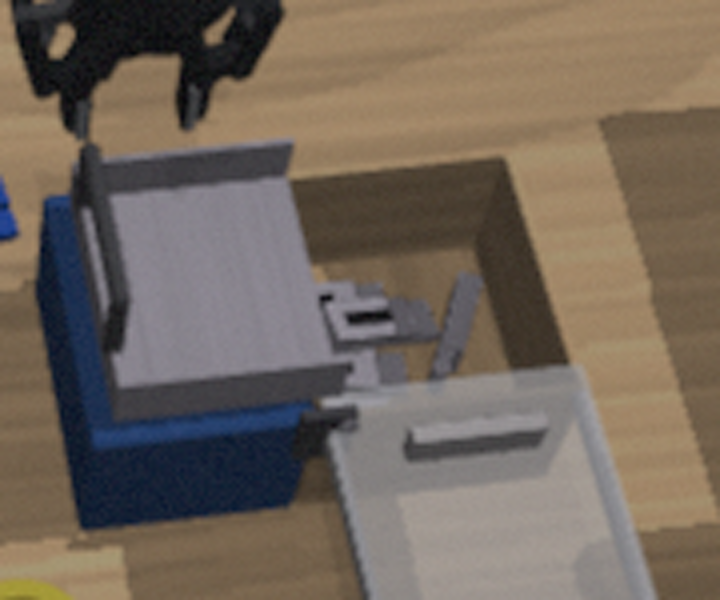

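View pics/sd24.png

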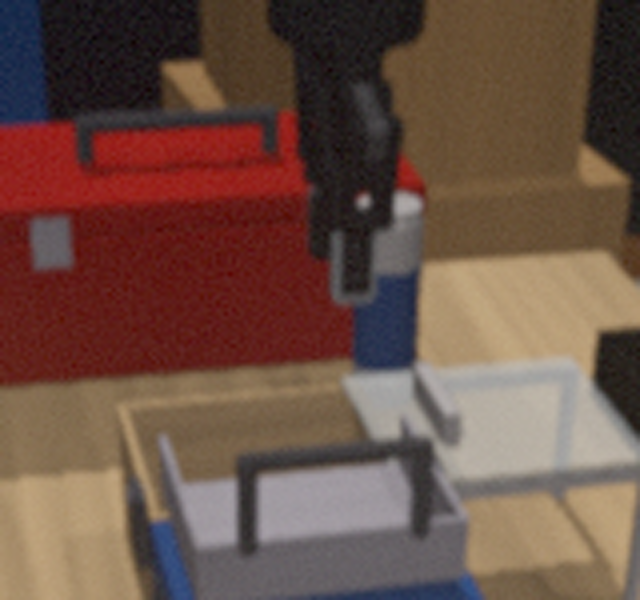

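Request:
apply_moves(deltas=[-0.033,-0.02,0,0,-0.033,-0.02,0,0,-0.033,-0.02,0,0,-0.033,-0.02,0,0,-0.033,-0.02,0,0,-0.032,-0.017,0,0,0,0,0,-7,0,0,0,-7,0,0,0,-7,0,0,0,-7,0,0,0,-7,0,0,0,-7], hand=0.06)

```text
clock: 55.87
ee_pos: [0.6333, 0.2515, 0.2707]
tool_rot: [3.137, 0.001, -0.828]
force: [0.1, 0.2, 0.3]
width: 0.0604
```

Request:
apply_moves(deltas=[0,0,0,-7,0,0,0,-7,0,0,0,-7,0,0,0,-7,0,0,0,-7,0,0,0,-7,0,0,0,-6,0,0,0,0,0,0,0,0])

```text
clock: 56.62
ee_pos: [0.6336, 0.2515, 0.2715]
tool_rot: [3.14, 0.003, 0.001]
force: [-0.2, 0.9, -0.3]
width: 0.0595
```

Run:
```python
from h import *
np.set_printoptions(suppress=True,precision=3)
o=st()
c=r.camera("wrist");cv2.imwrite("pics/w25.png",c["image"][:,:,::-1])
K=c["intrinsics"];v,u=np.mgrid[0:480,0:640];a=np.stack([u-K[0,2],v-K[1,2]],-1);rr=np.linalg.norm(a,axis=-1)+1e-9;t=rr/K[0,0];z=c["z_map"]
d=np.stack([a[...,0]/rr*np.tan(t)*z,-a[...,1]/rr*np.tan(t)*z,-z],-1);p=d@rot(c["orientation"]).T+c["position"]
m=(p[...,2]>.135)&(p[...,2]<.148)&(p[...,0]>.58)&(p[...,0]<.7)&(p[...,1]>.2)&(p[...,1]<.31)&(v<300)
P=p[m];print("rib",len(P),np.median(P,0),P.min(0),P.max(0))
m=(p[...,2]<.11)&(p[...,2]>.01)&(p[...,0]>.445)&(p[...,0]<.59)&(p[...,1]>.192)&(p[...,1]<.325)
print("case contents max z",np.percentile(p[m][:,2],[50,95,99,100]))
```

```text
t 56.62 tcp [0.634 0.252 0.272] rot [3.14  0.003 0.001] F [-0.2  0.9 -0.3] w 0.0595 j [-0.6   0.4   0.21  1.43 -0.09  1.32 -0.38]
rib 1335 [0.633 0.254 0.142] [0.626 0.212 0.139] [0.639 0.291 0.144]
case contents max z [0.021 0.045 0.109 0.11 ]
```

View pics/w25.png

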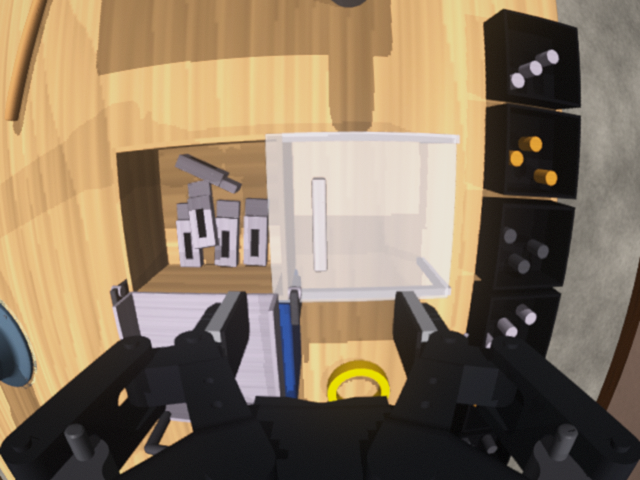

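The case holds all five straps lying low, and the pan is empty. Next I'll shut the cover.

Request:
apply_moves(deltas=[0,0,0.04,0,0,0,0.04,0,0,0,0.04,0,0,0,0.03,0,0,0,0.02,0,0,0,0.008,0,0,0,0,0,0,0,0,0])

```text
clock: 57.33
ee_pos: [0.635, 0.2521, 0.0961]
tool_rot: [-3.142, -0.001, 0.003]
force: [0.5, 0.7, 0.8]
width: 0.0597
```

Request:
apply_moves(deltas=[0,0,0,0,0,0,0,0,0,0,0,0,0,0,0,0,0,0,0,0,0,0,0,0,0,0,0,0,0,0,0,0], hand=0.0)

```text
clock: 58.0
ee_pos: [0.6318, 0.2523, 0.0973]
tool_rot: [3.141, 0.005, 0.005]
force: [-7.3, -2.1, 7.7]
width: 0.0101
```

Request:
apply_moves(deltas=[-0.01,0,0,0,-0.015,0,0,0,-0.015,0,0,0,-0.015,0,0,0,-0.015,0,0,0,-0.015,0,0,0,-0.015,0,0,0,-0.015,0,0,0,-0.015,0,0,0,-0.015,0,0,0,-0.01,0,0,0,0,0,0,0])

```text
clock: 59.0
ee_pos: [0.4788, 0.2494, 0.0973]
tool_rot: [3.139, 0.0, 0.004]
force: [-2.5, -5.7, 7.4]
width: 0.0105
```

Request:
apply_moves(deltas=[-0.003,0,0,0,-0.003,0,0,0,-0.003,0,0,0,-0.002,0,0,0,0,0,0,0,0,0,0,0])

```text
clock: 59.5
ee_pos: [0.4721, 0.2493, 0.0972]
tool_rot: [3.141, -0.006, 0.002]
force: [3.9, -4.9, 2.9]
width: 0.0104
```

Not clearly at the stop yet, so I'll push a little more.

Request:
apply_moves(deltas=[-0.003,0,0,0,-0.003,0,0,0,0,0,0,0,0,0,0,0])

```text
clock: 59.83
ee_pos: [0.4724, 0.2495, 0.0974]
tool_rot: [-3.14, -0.018, 0.001]
force: [16.1, -3.6, -8.6]
width: 0.0103
```

Request:
apply_moves(deltas=[-0.003,0,0,0,0,0,0,0,0,0,0,0])

```text
clock: 60.08
ee_pos: [0.4725, 0.2496, 0.0974]
tool_rot: [-3.138, -0.024, 0.0]
force: [21.7, -1.8, -14.7]
width: 0.0102
```

Request:
apply_moves(deltas=[0.004,0,0,0,0,0,0,0,0,0,0,0])

```text
clock: 60.33
ee_pos: [0.4723, 0.2494, 0.0973]
tool_rot: [-3.141, -0.015, 0.001]
force: [13.4, -2.9, -6.3]
width: 0.0102
```

Request:
apply_moves(deltas=[0,0,0,0,0,0,0,0,0,0,0,0,0,0,0,0,0,0,0,0], hand=0.06)

```text
clock: 60.75
ee_pos: [0.4627, 0.252, 0.0956]
tool_rot: [-3.141, 0.001, 0.004]
force: [0.3, 0.2, -0.5]
width: 0.0602
```

Request:
apply_moves(deltas=[0,0,-0.02,0,0,0,-0.04,0,0,0,-0.04,0,0,0,-0.04,0,0,0,-0.04,0,0,0,-0.03,0,0,0,0,0,0,0,0,0])

```text
clock: 61.42
ee_pos: [0.4645, 0.2526, 0.3085]
tool_rot: [-3.138, -0.004, 0.004]
force: [-0.5, -0.9, -1.0]
width: 0.0598
```

Run:
```python
from h import *
np.set_printoptions(suppress=True,precision=3)
o=st()
c=r.camera("wrist");cv2.imwrite("pics/w26.png",c["image"][:,:,::-1])
s=r.camera("scene");cv2.imwrite("pics/s26.png",s["image"][:,:,::-1])
K=c["intrinsics"];v,u=np.mgrid[0:480,0:640];a=np.stack([u-K[0,2],v-K[1,2]],-1);rr=np.linalg.norm(a,axis=-1)+1e-9;t=rr/K[0,0];z=c["z_map"]
d=np.stack([a[...,0]/rr*np.tan(t)*z,-a[...,1]/rr*np.tan(t)*z,-z],-1);p=d@rot(c["orientation"]).T+c["position"]
m=(p[...,2]>.135)&(p[...,2]<.148)&(p[...,0]>.43)&(p[...,0]<.55)&(p[...,1]>.2)&(p[...,1]<.31)&(v<300)
P=p[m];print("rib",len(P),np.median(P,0))
```

```text
t 61.42 tcp [0.465 0.253 0.308] rot [-3.138 -0.004  0.004] F [-0.5 -0.9 -1. ] w 0.0598 j [-0.75  0.06  0.18  1.76 -0.01  1.31 -0.56]
rib 1107 [0.473 0.25  0.142]
```

View pics/w26.png

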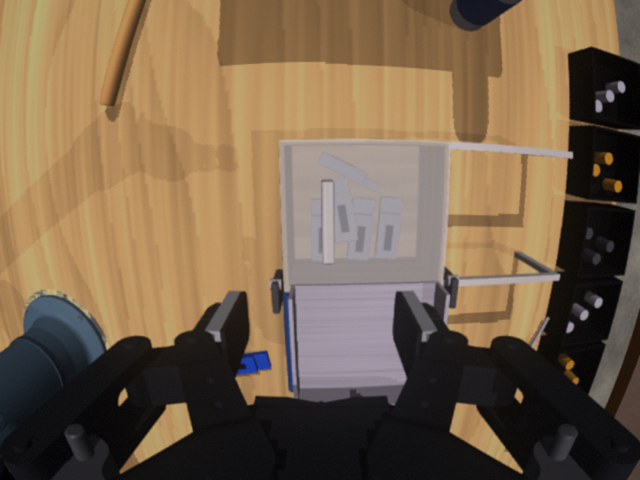

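View pics/s26.png

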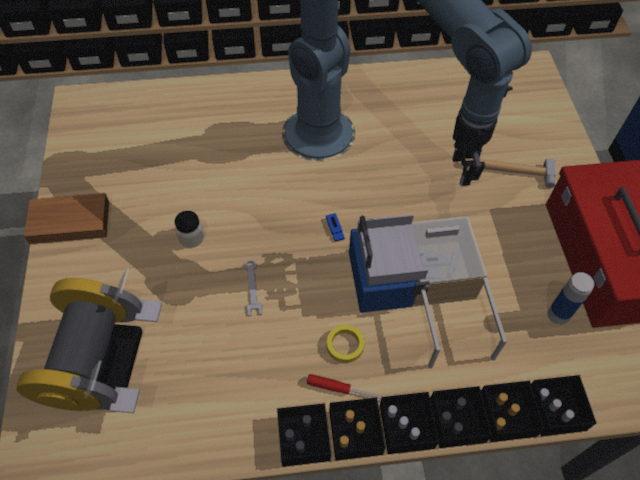

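Run:
```python
from rig import r
print(r.job_done())
```

```text
the job is handed in; nothing more can be done
None
```

I packed all five grey straps into the case and shut the cover over them, handing in at about 61 s of the 208 s allowed.

- **Cover open:** I slid it to its end stop before tipping.
- **Loading:** All five straps went into the level pan. One had been knocked aside during the run, so I located it again before picking it up.
- **Tipping:** I tipped the pan to about 55° (55.5° worked out from the handle position), held it for more than a second, and brought it back down level.
- **Cover shut:** I pushed it to the end stop. The rib moved from x = 0.633 to 0.473, which is the full 0.16 m.

**Last checks:** The final pictures show the pan empty and level, and five straps lying low in the case under the clear cover. The wrench, tape, jar and blue look-alike appear where they started, and the gripper is clear of everything.

**What disagreed or went wrong:**
- **Tip height:** The real fingertips sit about 30–37 mm higher than the reported TCP. My first grip on the rib and one strap grip closed on nothing until I went lower.
- **Grip width:** Measured finger widths read about 2 mm under the true sizes.
- **Contact forces:** One finger brushed the pan wall with about 5 N, and pushing the cover against its stops reached about 34 N at the wrist. The highest readings I saw stayed well under the 120 N wrist limit.

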